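# Thread printed bearing blocks onto the hanging rod

### The job

Set all the printed bearing blocks from the print plate upright into the aluminium jig in one row with their bores along the row, each pushed square against the back fence. Once all of them are registered, take the hanging rod by its handle, thread it through all their bores from the open end while they stand in the jig, and lift them off together as one stack. Lay the rod back in both forks of its stand as it lay before, with all the blocks hanging between the forks, and leave everything else on the bench where it is.

Things in the scene. Friction and masses are not known exactly. Their poses are not given: they have to be found in the camera images.
- block_a: orange printed bearing block, about 28 g, one of three or four alike (absent: None). Foot 40 (its x) x 30 (y) x 8 mm high; on it, centred, an upright plate 40 (x) x 16 (y) mm, top 48 mm above the underside, pierced along y by a round 24 mm bore, axis 28 mm up. Stands upright at the start. Origin: centre of underside, z up. Grip across x, above the foot; alike either way round
- block_b: yellow printed bearing block, about 28 g, one of three or four alike (absent: None). Foot 40 (its x) x 30 (y) x 8 mm high; on it, centred, an upright plate 40 (x) x 16 (y) mm, top 48 mm above the underside, pierced along y by a round 24 mm bore, axis 28 mm up. Stands upright at the start. Origin: centre of underside, z up. Grip across x, above the foot; alike either way round
- block_c: blue printed bearing block, about 28 g, one of three or four alike (absent: None). Foot 40 (its x) x 30 (y) x 8 mm high; on it, centred, an upright plate 40 (x) x 16 (y) mm, top 48 mm above the underside, pierced along y by a round 24 mm bore, axis 28 mm up. Stands upright at the start. Origin: centre of underside, z up. Grip across x, above the foot; alike either way round
- block_d: green printed bearing block, about 28 g, one of three or four alike (absent: None). Foot 40 (its x) x 30 (y) x 8 mm high; on it, centred, an upright plate 40 (x) x 16 (y) mm, top 48 mm above the underside, pierced along y by a round 24 mm bore, axis 28 mm up. Stands upright at the start. Origin: centre of underside, z up. Grip across x, above the foot; alike either way round
- bore_a (a point): centre of the bore of block_a, 28 mm above its underside
- bore_b (a point): centre of the bore of block_b, 28 mm above its underside
- bore_c (a point): centre of the bore of block_c, 28 mm above its underside
- bore_d (a point): centre of the bore of block_d, 28 mm above its underside
- rod: hanging rod, 55 g: aluminium shaft 10 mm thick, 215 mm long, along its +y, last 12 mm pointed; red collar 24 mm across, y = -4 to 0 mm; black square handle 18 x 18 mm, y = -4 to -64 mm. Origin on the axis where shaft meets collar. Starts level in the stand's forks, handle overhanging the stand's -y end
- rod_grip (a point): middle of the rod's handle, on the axis (rod y = -34 mm)
- rod_tip (a point): pointed tip of the rod (rod y = +215 mm)
- jig: fixed aluminium L of rails, 18 mm high (push lower: blocks tip over it), on a thin blue sheet. Back fence along y from -90 to +85 mm, inner face at x = +20 mm. End stop: two 10 mm posts, faces at y = +75 mm, x = -20..-10 and +10..+20 mm. -x side and -y end open; rod enters at -y. Origin on the bench: blocks against the fence have centres at jig x = 0, bores along jig y, 28 mm up. z up
- stand: fixed white stand: foot 50 (x) x 220 (y) x 6 mm; posts at y = -90 and +90 mm (8 mm thick along y), each with an upward V fork, mouth 34 mm wide, top 78 mm high. A rod in the forks lies along the stand's y, axis 68 mm above the bench at x = 0; at the start the rod's origin is at about stand y = -110 mm, tip to +y. Origin on the bench midway between the posts; z up
- plate: dark flexible print plate lying on the bench, 240 x 240 mm, look only and not felt (the blocks stand at bench height). Origin: its centre
- cube: bystander: white 20 mm calibration cube standing on the print plate; origin centre of underside
- glue: bystander: white glue stick with red cap, 26 mm across, 68 mm tall, upright on the print plate; origin centre of underside
- pliers: bystander: orange-handled pliers, 140 mm long, lying on the far side of the bench
- scraper: bystander: scraper, red handle and steel blade, 180 mm long, lying beyond the print plate
- calipers: bystander: steel calipers with black slide, 150 mm long, lying on the far side of the bench
- mug: bystander: blue mug, 80 mm across, 90 mm tall, at the far side of the bench
Mind the look-alikes: they are no part of the job. There is more than one size of the block_a; the one meant has the size given above.

How it is judged (in metres and radians):
On the way, in this order (a step that is already met when the one before it is completed fails the run):
1. all the blocks stand in the jig, registered: square against the back fence (x of block_a in the frame of jig between -0.0035 and 0.0035 m and y of block_a in the frame of jig between -0.08 and 0.065 m and angle between the y axis of each of block_a, block_b, block_c, block_d and the y axis of jig, either way round below 0.08 rad and angle between each of block_a, block_b, block_c, block_d's own z axis and vertical below 0.08 rad and linear speed of each of block_a, block_b, block_c, block_d below 0.02 m/s and x of block_b in the frame of jig between -0.0035 and 0.0035 m and y of block_b in the frame of jig between -0.08 and 0.065 m and x of block_c in the frame of jig between -0.0035 and 0.0035 m and y of block_c in the frame of jig between -0.08 and 0.065 m and x of block_d in the frame of jig between -0.0035 and 0.0035 m and y of block_d in the frame of jig between -0.08 and 0.065 m and height (world z) of each of block_a, block_b, block_c, block_d below 0.005 m), for 0.2 s.
2. the rod is through the bores of all the blocks while they stand in the jig (y of bore_a in the frame of rod between 0.012 and 0.203 m and x of bore_a in the frame of rod between -0.011 and 0.011 m and z of bore_a in the frame of rod between -0.011 and 0.011 m and y of bore_b in the frame of rod between 0.012 and 0.203 m and x of bore_b in the frame of rod between -0.011 and 0.011 m and z of bore_b in the frame of rod between -0.011 and 0.011 m and y of bore_c in the frame of rod between 0.012 and 0.203 m and x of bore_c in the frame of rod between -0.011 and 0.011 m and z of bore_c in the frame of rod between -0.011 and 0.011 m and y of bore_d in the frame of rod between 0.012 and 0.203 m and x of bore_d in the frame of rod between -0.011 and 0.011 m and z of bore_d in the frame of rod between -0.011 and 0.011 m and height (world z) of each of block_a, block_b, block_c, block_d below 0.005 m), for 0.1 s.
3. all the blocks are lifted clear of the bench together on the rod (y of bore_a in the frame of rod between 0.012 and 0.203 m and x of bore_a in the frame of rod between -0.011 and 0.011 m and z of bore_a in the frame of rod between -0.011 and 0.011 m and y of bore_b in the frame of rod between 0.012 and 0.203 m and x of bore_b in the frame of rod between -0.011 and 0.011 m and z of bore_b in the frame of rod between -0.011 and 0.011 m and y of bore_c in the frame of rod between 0.012 and 0.203 m and x of bore_c in the frame of rod between -0.011 and 0.011 m and z of bore_c in the frame of rod between -0.011 and 0.011 m and y of bore_d in the frame of rod between 0.012 and 0.203 m and x of bore_d in the frame of rod between -0.011 and 0.011 m and z of bore_d in the frame of rod between -0.011 and 0.011 m and height (world z) of each of block_a, block_b, block_c, block_d above 0.012 m), for 0.2 s.
At the end, for the whole second after the job is handed in: The rod lies level in both forks of the stand, tip towards the stand's +y (axis within 5 mm sideways and 6 mm in height of its seat, within 16 mm of its first place lengthways), with every block hanging on its shaft between the forks, clear of the bench by over 20 mm, and all at rest (y of bore_a in the frame of rod between 0.012 and 0.203 m and x of bore_a in the frame of rod between -0.011 and 0.011 m and z of bore_a in the frame of rod between -0.011 and 0.011 m and y of bore_b in the frame of rod between 0.012 and 0.203 m and x of bore_b in the frame of rod between -0.011 and 0.011 m and z of bore_b in the frame of rod between -0.011 and 0.011 m and y of bore_c in the frame of rod between 0.012 and 0.203 m and x of bore_c in the frame of rod between -0.011 and 0.011 m and z of bore_c in the frame of rod between -0.011 and 0.011 m and y of bore_d in the frame of rod between 0.012 and 0.203 m and x of bore_d in the frame of rod between -0.011 and 0.011 m and z of bore_d in the frame of rod between -0.011 and 0.011 m and height (world z) of each of block_a, block_b, block_c, block_d above 0.02 m and y of bore_a in the frame of stand between -0.085 and 0.085 m and y of bore_b in the frame of stand between -0.085 and 0.085 m and y of bore_c in the frame of stand between -0.085 and 0.085 m and y of bore_d in the frame of stand between -0.085 and 0.085 m and x of rod in the frame of stand between -0.005 and 0.005 m and x of rod_tip in the frame of stand between -0.005 and 0.005 m and z of rod in the frame of stand between 0.062 and 0.074 m and z of rod_tip in the frame of stand between 0.062 and 0.074 m and y of rod in the frame of stand between -0.126 and -0.094 m and linear speed of each of block_a, block_b, block_c, block_d, rod below 0.03 m/s); the robot touches nothing.
It fails at once if a bystander (cube, glue stick, pliers, scraper, calipers, mug) is moved by more than 30 mm (distance of any of cube, glue, pliers, scraper, calipers, mug from where it was at the start of the episode above 0.03 m).
Of block_a, block_b, block_c, block_d only 3 to 4 are there at a start; the rules pass over those that are not, and their reading is None.
At some moment in a run one of block_a, block_b, block_c, block_d may be knocked a few centimetres aside while the robot is not near it.
It also fails if it takes over 210 s, if anything falls off the work surface, if the arm or the gripper's body presses on something with over 40 N, if the wrist force passes 120 N, or if a joint passes its speed limit or range.

### The arm

A 7-joint arm with a two-finger parallel gripper is mounted at the origin on the work surface. World frame = base frame: x ahead of the robot, y to its left, z up, the work surface at z = 0. Lengths are in mm, angles in rad, forces in N, time in s.
With the tool pointing down it reaches from about 400 to 900 mm from the base axis. Payload 5.6 kg.
Tool frame: the origin (TCP) lies between the finger pads; the fingertips stand 14 mm ahead of it and the grasp point (between the pads) lies 5 mm behind it; z points along the fingers, x is the direction in which the jaws open and shut, and the axes are right-handed (so a half turn about z gives the same grasp; the last joint's range is limited). The gripper opens to 92 mm and grips with 3 to 60 N. Pads are 20 mm wide; open, the fingers measure 128 mm over their backs; the gripper's body (75 mm by 189 mm) begins 69 mm behind the grasp point.
Start: joints at [1.095, 0.468, -0.012, 1.603, 0.006, 1.071, -0.056], TCP at [272.581, -590.092, 228.592] pointing down, gripper open.
Joint ranges: [-2.53, 2.53], [-0.31, 2.02], [-1.57, 1.55], [0.28, 2.44], [-1.29, 4.43], [0.15, 1.84], [-2.92, 2.92]. Speed limits (rad/s): [2.57, 2.57, 3.14, 3.14, 3.14, 3.14, 3.14].

### API

Orientations are given as a rotation vector (axis times angle).
In Python, from rig import arm, read_camera, camera_info gives the robot as it stands.
- The arm moves only by the tool drive_tool, never from a script. Its arguments are lists of equal length, an entry for each row: "offset": the shift along the tool's x, y, z in cm, a list of three; "rotation": the turn, a rotation vector about the tool's x, y, z in rad, a list of three; "jaw": the closure, from -1 (fully open) to 1 (shut), so that 0 is half open. A call has 1 to 12 rows; each row shifts and turns the commanded pose from where the row before left it, along the tool's axes as they then stand; what a row does not reach is not made up. A row lasts 1/10 s, in which the tool goes at most 50 mm and 8.59 degrees, less where a joint would pass 70% of its speed; a pose out of reach is approached as far as the arm can. A call is refused whole if a number of a shift passes 5 or a number of a turn 0.15, either way. A call with a gripper value outside its range is refused whole. The fingers move at their own pace and stop on an object; the grip force is fixed at half the most. Time passes only in rows, so rows that do not move let the fingers close. It gives the time, the measured TCP pose, the force and the opening at its end, in the units of the state.
- arm.get_obs(): the state, without advancing time (a new reading comes with each control period).
- read_camera(name): name is "scene" or "side" or "wrist"; returns the picture (480x640x3 uint8, red, green, blue); there is no depth.
- camera_info(name): a dict with "intrinsics" (3x3 intrinsics, pixels), "rvec" (rotation vector, rad) and "tvec" (3), from world to camera coordinates, as OpenCV has them. Camera axes: x right, y down, z forward; pixel columns grow to the right and rows downward; lengths in mm; the calibration is good to about 2 mm. A picture is of the moment at which its call begins: read the wrist's pose just before it. camera_info takes no time and is no camera call; for the wrist camera it gives the pose at the moment of the call.
- arm.job_done(): hands the job in, once; it reports no verdict.
The state is a dict: "time": time; "qpos": joint angles; "joint_vel": joint speeds; "joint_efforts": joint torques, N m; "eef_pos": TCP position; "ee_rot": TCP orientation; "ft_force": force on the tool from outside, world axes, zero at the start; "moment": the same for the moment, N m; "finger_gap": opening from 0.0 (shut) to 1.0 (fully open).
Only numpy, scipy, OpenCV 4.12 (cv2) and the standard library are available. Lean on these libraries where they do the work, as an engineer would, in place of code of your own. Each camera call takes 0.05 s, during which the arm holds its last target.

## Working session

There is one attempt and no reset: what is moved stays moved. The work goes in short steps, Python scripts to look and compute and a tool call to move; the robot and the scene stay as the last step left them, time stands still between calls to the robot, and variables do not carry over. Pictures are saved under pics/ and viewed, and the job is handed in when it is done.

Besides the shell and the picture viewer there is one more tool, called after "Request:" in YAML: its name, and indented under it one key for each argument. drive_tool: Moves the arm, as the interface text tells. Its arguments: {"type":"object","properties":{"offset":{"type":"array"},"rotation":{"type":"array"},"jaw":{"type":"array"}},"required":["offset","rotation","jaw"]}

```bash
ls; mkdir -p pics; python3 - <<'E'
from rig import arm, read_camera, camera_info
import cv2
print(arm.get_obs())
for n in ["scene","side","wrist"]:
    print(n,camera_info(n))
    cv2.imwrite(f"pics/{n}0.png",read_camera(n)[:,:,::-1])
E
```

```text
pics
{'time': 0.0, 'qpos': array([ 1.09503256,  0.46836459, -0.01161788,  1.60363027,  0.00599082,
        1.07135712, -0.05631696]), 'joint_vel': array([-9.33692331e-04, -9.58475094e-04,  9.21795929e-05, -7.13371655e-04,
        3.59055898e-04, -4.25152985e-04,  6.63514307e-04]), 'joint_efforts': array([-6.74836028e-04, -5.20573139e+01, -1.16024661e-02, -2.43750751e+01,
       -5.63561905e-02,  1.73110468e-02,  1.46891693e-04]), 'eef_pos': array([ 272.31512488, -589.59923493,  227.6457244 ]), 'ee_rot': array([-2.64580907e+00,  1.69234462e+00,  2.36737913e-03]), 'ft_force': array([-0.48529204,  0.52466485, -1.02474416]), 'moment': array([ 0.07160665,  0.02757245, -0.03961971]), 'finger_gap': 1.0016762145159652}
scene {'intrinsics': array([[601.09421494,   0.        , 328.87274181],
       [  0.        , 601.09421494, 235.62808327],
       [  0.        ,   0.        ,   1.        ]]), 'rvec': array([ 2.09065214,  0.89754357, -0.43817864]), 'tvec': array([-441.02764385, -210.15856771, 1478.67830751])}
side {'intrinsics': array([[467.02116086,   0.        , 327.3877404 ],
       [  0.        , 467.02116086, 242.01807588],
       [  0.        ,   0.        ,   1.        ]]), 'rvec': array([ 0.05513819, -2.69718448,  1.55612846]), 'tvec': array([631.19421164,  68.26184599, 799.43033523])}
wrist {'intrinsics': array([[350.85437407,   0.        , 317.17023245],
       [  0.        , 350.85437407, 239.61772748],
       [  0.        ,   0.        ,   1.        ]]), 'rvec': array([-2.42412867,  1.54911188,  0.2375372 ]), 'tvec': array([-650.47585124,  -33.6151925 ,  390.87540947])}
```

View pics/scene0.png

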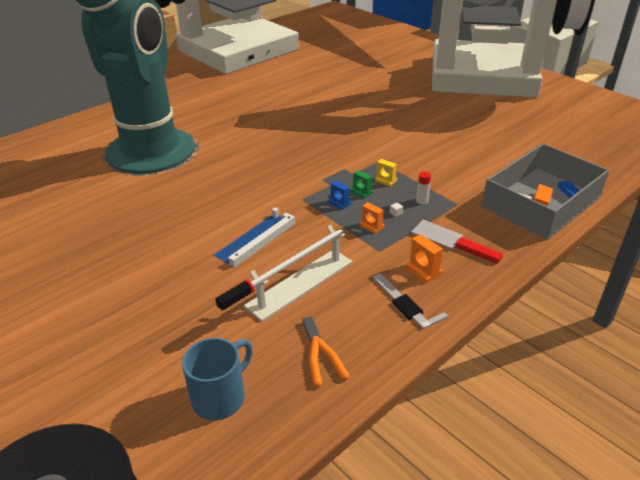

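View pics/side0.png

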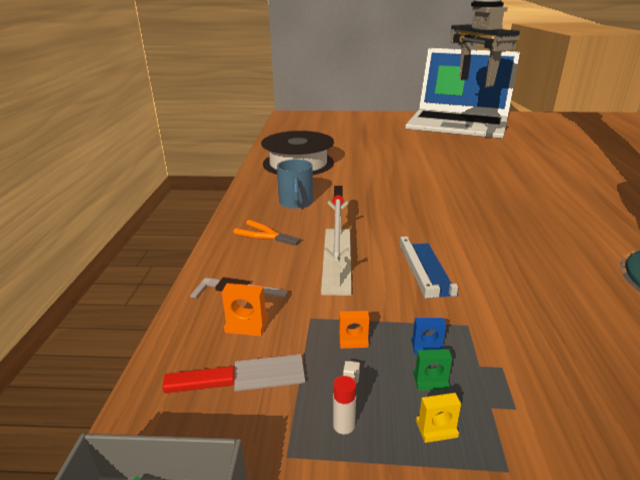

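View pics/wrist0.png

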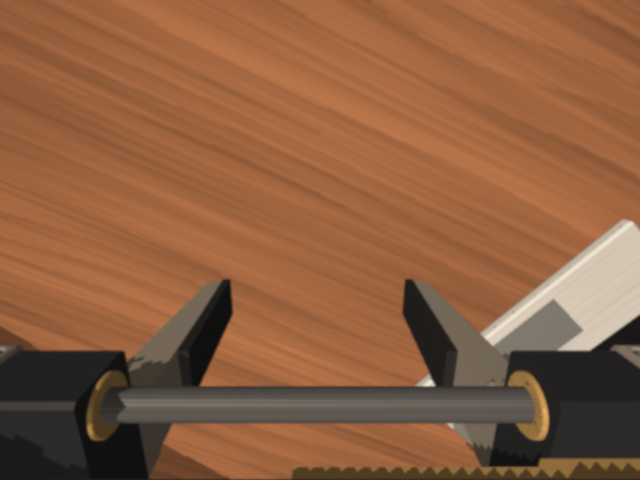

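```bash
cat > h.py <<'E'
from rig import arm, read_camera, camera_info
import cv2, numpy as np
from scipy.spatial.transform import Rotation as R
def cam(n):
    c=camera_info(n); return c["intrinsics"],R.from_rotvec(c["rvec"]).as_matrix(),np.array(c["tvec"])
def ray(n,uv,c=None):
    K,M,t=c or cam(n); d=M.T@np.linalg.solve(K,[uv[0],uv[1],1]); return -M.T@t,d/np.linalg.norm(d)
def onz(n,uv,z,c=None):
    o,d=ray(n,uv,c); return o+d*(z-o[2])/d[2]
def proj(n,p,c=None):
    K,M,t=c or cam(n); q=K@(M@np.array(p,float)+t); return q[:2]/q[2]
def tri(n1,u1,n2,u2):
    o1,d1=ray(n1,u1);o2,d2=ray(n2,u2)
    A=np.stack([d1,-d2],1); s=np.linalg.lstsq(A,o2-o1,rcond=None)[0]
    a=o1+s[0]*d1;b=o2+s[1]*d2
    return (a+b)/2,np.linalg.norm(a-b)
def st():
    o=arm.get_obs(); M=R.from_rotvec(o["ee_rot"]).as_matrix()
    print("t",round(o["time"],2),"pos",o["eef_pos"].round(1),"x",M[:,0].round(3),"y",M[:,1].round(3),"z",M[:,2].round(3),"F",o["ft_force"].round(1),"gap",round(o["finger_gap"],3),"q",o["qpos"].round(2))
    return o,M
E
python3 - <<'E'
from h import *
a=cv2.imread("pics/scene0.png"); b=cv2.imread("pics/side0.png")
cv2.imwrite("pics/c1.png",cv2.resize(a[140:340,200:460],None,fx=3,fy=3,interpolation=cv2.INTER_CUBIC)[:600])
cv2.imwrite("pics/c2.png",cv2.resize(b[180:480,280:520],None,fx=2,fy=2,interpolation=cv2.INTER_CUBIC))
h=cv2.cvtColor(b,cv2.COLOR_BGR2HSV);h2=cv2.cvtColor(a,cv2.COLOR_BGR2HSV)
for nm,im,n in (("side",h,'side'),("scene",h2,'scene')):
  for c,lo,hi in (("orange",5,17),("yellow",21,33),("green",50,80),("blue",100,120)):
    m=cv2.inRange(im,(lo,200 if c!="green" else 150,60),(hi,255,255))
    k,l,s,ce=cv2.connectedComponentsWithStats(m)
    for i in range(1,k):
        if s[i,4]>120: print(nm,c,s[i],ce[i].round(1),onz(n,ce[i],24).round(0))
E
```

```text
side orange [233 219  46  21 503] [256.  230.8] [ 777. -112.   24.]
side orange [ 222  283   46   53 1996] [243.9 309.4] [752. 133.  24.]
side orange [ 339  310   31   38 1010] [353.7 328.7] [587. 171.  24.]
side yellow [ 416  393   45   49 1729] [438.8 416.9] [491. 320.  24.]
side green [435  66  29  30 676] [448.7  81. ] [  141. -1577.    24.]
side green [ 414  349   38   41 1275] [432.5 369.2] [487. 246.  24.]
side blue [412 319  34  35 818] [428.2 333.9] [483. 178.  24.]
scene orange [535 185  17  20 228] [543. 194.] [784. 494.  24.]
scene orange [361 203  23  30 456] [371.9 217.9] [591. 168.  24.]
scene orange [ 406  235   37   48 1203] [424.8 259.1] [747. 145.  24.]
scene orange [309 336  40  51 785] [323.7 360.6] [ 793. -155.   24.]
scene yellow [376 159  20  26 335] [386.1 172.2] [494. 317.  24.]
scene green [352 171  20  27 357] [361.9 184.4] [491. 241.  24.]
scene blue [374   0  58  26 460] [406.3  10.7] [-208. 1201.   24.]
```

View pics/c1.png

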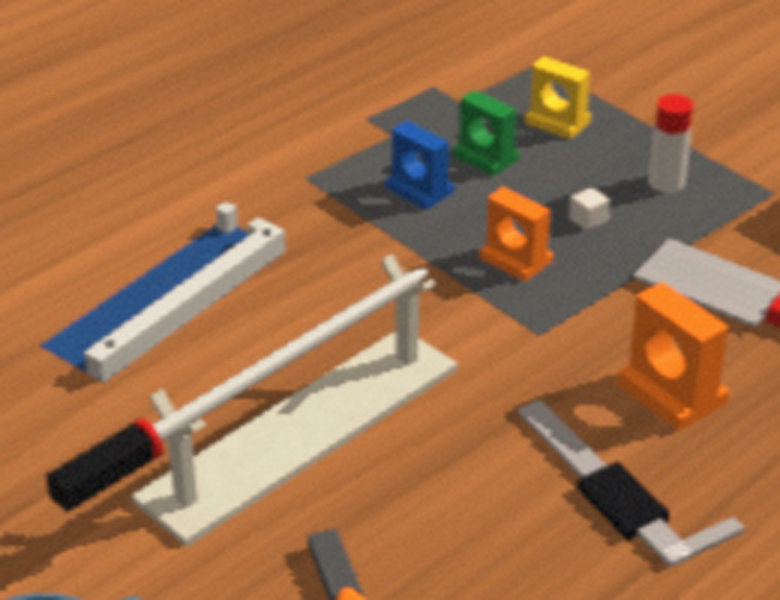

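View pics/c2.png

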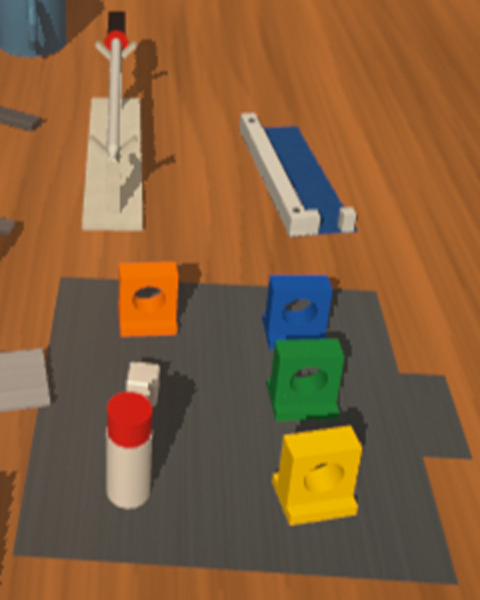

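```bash
python3 - <<'E'
from h import *
f=lambda u,v:(200+u/3,140+v/3)
for n,p,z in (("fence near top L",(87,350),18),("fence near R",(102,362),18),("fence far L",(252,220),18),("fence far R",(284,235),18),("post top",(227,208),18),
 ("collar",(148,433),68),("tip",(426,274),68),("handle end",(62,490),68),("foot",(185,543),6),("foot",(135,495),6),("foot",(458,362),6)):
    print(n,onz("scene",f(*p),z).round(0))
g=lambda u,v:(280+u/2,180+v/2)
for n,p,z in (("fence far end",(250,118),18),("fence corner stop",(292,222),18),("corner in",(300,208),18),("tip",(112,152),68),("collar",(115,42),68)):
    print(n,onz("side",g(*p),z).round(0))
K,M,t=cam("wrist");o,T=st()
print("cam in tool",T.T@(-M.T@t-o["eef_pos"]),"zaxis",T.T@M[2],"xaxis",T.T@M[0])
E
```

```text
fence near top L [ 484. -110.   18.]
fence near R [ 500. -110.   18.]
fence far L [450.  54.  18.]
fence far R [478.  59.  18.]
post top [427.  51.  18.]
collar [ 617. -159.   68.]
tip [621.  53.  68.]
handle end [ 621. -220.   68.]
foot [ 647. -163.    6.]
foot [ 597. -160.    6.]
foot [643.  60.   6.]
fence far end [ 487. -100.   18.]
fence corner stop [470.  68.  18.]
corner in [461.  48.  18.]
tip [615.  47.  68.]
collar [ 618. -161.   68.]
t 0.15 pos [ 272.4 -589.7  227.9] x [ 0.419 -0.908 -0.001] y [-0.908 -0.419  0.   ] z [-0.001  0.001 -1.   ] F [-0.6 -0.1 -0.8] gap 1.004 q [ 1.09  0.47 -0.01  1.6   0.01  1.07 -0.06]
cam in tool [   0.90427106  -85.13144366 -154.92959303] zaxis [0.00112863 0.29859729 0.95437853] xaxis [ 9.99999284e-01 -7.16157491e-04 -9.58519973e-04]
```

Request:
drive_tool:
  offset:
    - [0,0,-0.8]
    - [0,0,-0.8]
    - [0,0,-0.8]
    - [0,0,-0.8]
    - [0,0,-0.8]
    - [0,0,-0.8]
    - [0,0,-0.8]
    - [0,0,-0.8]
    - [0,0,-0.8]
  rotation:
    - [0,0,-0.143]
    - [0,0,-0.143]
    - [0,0,-0.143]
    - [0,0,-0.143]
    - [0,0,-0.143]
    - [0,0,-0.143]
    - [0,0,-0.143]
    - [0,0,-0.143]
    - [0,0,-0.143]
  jaw: [-1,-1,-1,-1,-1,-1,-1,-1,-1]

```text
time: 1.05
eef_pos: [272.4, -589.9, 300.5]
ee_rot: [-3.131, -0.243, 0.001]
ft_force: [0.1, 0.3, -0.7]
finger_gap: 0.999
```

Request:
drive_tool:
  offset:
    - [2.6,-4,0]
    - [2.6,-4,0]
    - [2.6,-4,0]
    - [2.6,-4,0]
    - [2.6,-4,0]
    - [2.6,-4,0]
    - [2.6,-4,0]
    - [2.6,-4,0]
    - [2.6,-4,0]
    - [2.6,-4,0]
    - [2.6,-4,0]
    - [2.6,-4,0]
  rotation:
    - [0,0,0]
    - [0,0,0]
    - [0,0,0]
    - [0,0,0]
    - [0,0,0]
    - [0,0,0]
    - [0,0,0]
    - [0,0,0]
    - [0,0,0]
    - [0,0,0]
    - [0,0,0]
    - [0,0,0]
  jaw: [-1,-1,-1,-1,-1,-1,-1,-1,-1,-1,-1,-1]

```text
time: 2.25
eef_pos: [510.2, -67.5, 300.6]
ee_rot: [3.132, 0.233, 0.0]
ft_force: [-0.0, 0.0, 0.4]
finger_gap: 1.0
```

Request:
drive_tool:
  offset:
    - [0,0,0]
    - [0,0,0]
    - [0,0,0]
  rotation:
    - [0,0,0]
    - [0,0,0]
    - [0,0,0]
  jaw: [-1,-1,-1]

```text
time: 2.55
eef_pos: [509.4, -70.6, 300.2]
ee_rot: [3.133, 0.231, -0.002]
ft_force: [-0.5, -0.2, -0.1]
finger_gap: 1.001
```

```bash
python3 - <<'E'
from h import *
st()
cv2.imwrite("pics/w1.png",read_camera("wrist")[:,:,::-1])
E
```

```text
t 2.55 pos [509.4 -70.6 300.2] x [ 0.989  0.146 -0.001] y [ 0.146 -0.989  0.   ] z [-0.001 -0.001 -1.   ] F [-0.5 -0.2 -0.1] gap 1.001 q [ 0.6   0.23 -0.61  1.82  0.14  1.14  0.09]
```

View pics/w1.png

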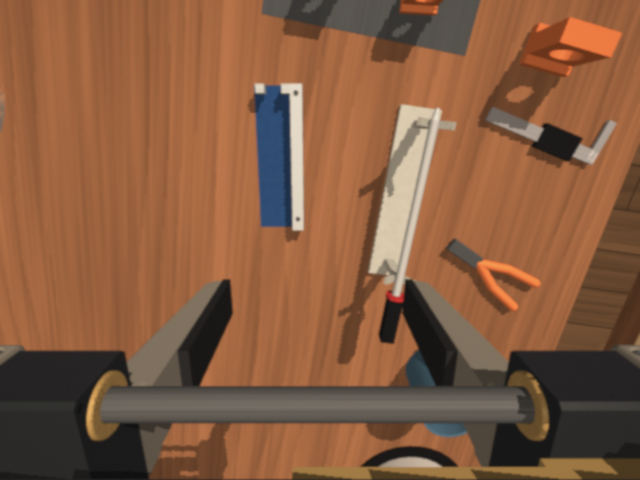

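```bash
python3 - <<'E'
from h import *
a=cv2.imread("pics/w1.png")
cv2.imwrite("pics/w1a.png",cv2.resize(a[70:245,240:320],None,fx=3.4,fy=3.4,interpolation=cv2.INTER_CUBIC))
cv2.imwrite("pics/w1b.png",cv2.resize(a[90:350,350:470],None,fx=2.3,fy=2.3,interpolation=cv2.INTER_CUBIC))
E
```

```text
(no output)
```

View pics/w1a.png

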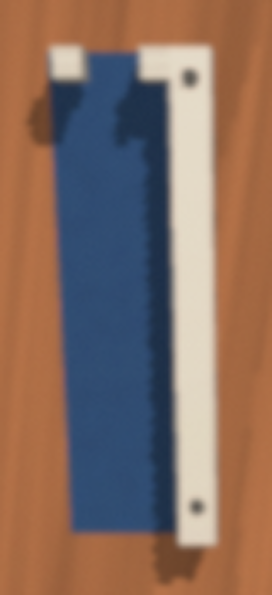

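View pics/w1b.png

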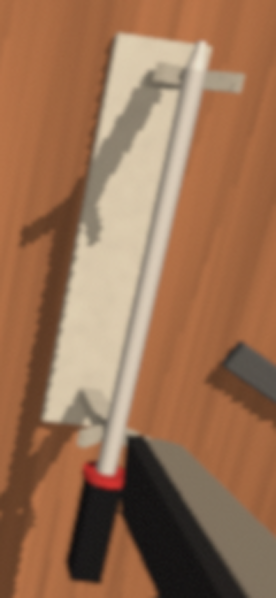

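```bash
cat > jig.py <<'E'
from h import *
def fit(name,loc,pix,z,c=None):
    W=np.array([onz(name,p,zz,c)[:2] for p,zz in zip(pix,z)]); L=np.array(loc,float)
    l0=L.mean(0);w0=W.mean(0); A=(W-w0);B=(L-l0)
    th=np.arctan2((B[:,0]*A[:,1]-B[:,1]*A[:,0]).sum(),(A*B).sum())
    Q=np.array([[np.cos(th),-np.sin(th)],[np.sin(th),np.cos(th)]])
    o=w0-Q@l0; return o,th,(W-(L@Q.T+o)).round(1)
E
python3 - <<'E'
from jig import *
s=3.4;f=lambda u,v:((u+.5)/s-.5+240,(v+.5)/s-.5+70)
pix=[f(168,83),f(178,545),f(86,80),f(50,80),f(138,80)]
print(fit("wrist",[(20,75),(20,-90),(-10,75),(-20,75),(10,75)],pix,[18]*5))
print([onz("wrist",f(*p),18).round(1) for p in ((212,46),(217,545))])
s=2.3;g=lambda u,v:((u+.5)/s-.5+350,(v+.5)/s-.5+90)
print(fit("wrist",[(-25,110),(-25,-110)],[g(117,33),g(42,423)],[6,6]))
for n,p in (("tip",(203,42)),("collar front",(111,473)),("collar back",(104,485)),("handle end",(86,578))): print(n,onz("wrist",g(*p),68).round(1))
E
```

```text
(array([450.95807059, -30.03553693]), np.float64(0.14337086222311968), array([[-0.4, -0.9],
       [-0.2,  0.9],
       [ 1.7,  0.2],
       [-0.5, -0.1],
       [-0.6, -0.1]]))
[array([472.9,  59.8,  18. ]), array([ 498.2, -113.1,   18. ])]
(array([618.49592856, -54.79725808]), np.float64(0.013328462755243275), array([[-0. ,  0.7],
       [ 0. , -0.7]]))
tip [618.1  51.6  68. ]
collar front [ 623.1 -164.    68. ]
collar back [ 620.9 -171.4   68. ]
handle end [ 623.2 -228.8   68. ]
```

Request:
drive_tool:
  offset:
    - [1,-4.3,0]
    - [1,-4.3,0]
    - [1,-4.3,0]
    - [1,-4.3,0]
    - [1,-4.3,0]
    - [0,0,0]
    - [0,0,0]
  rotation:
    - [0,0,0]
    - [0,0,0]
    - [0,0,0]
    - [0,0,0]
    - [0,0,0]
    - [0,0,0]
    - [0,0,0]
  jaw: [-1,-1,-1,-1,-1,-1,-1]

```text
time: 3.3
eef_pos: [527.5, 150.2, 300.3]
ee_rot: [3.132, 0.234, -0.001]
ft_force: [0.3, -0.5, 0.4]
finger_gap: 0.996
```

```bash
python3 - <<'E'
from h import *
st()
cv2.imwrite("pics/w2.png",read_camera("wrist")[:,:,::-1])
E
```

```text
t 3.3 pos [527.5 150.2 300.3] x [ 0.989  0.148 -0.001] y [ 0.148 -0.989  0.001] z [-0.    -0.001 -1.   ] F [ 0.3 -0.5  0.4] gap 0.996 q [ 0.24  0.32 -0.71  1.74  0.22  1.17 -0.39]
```

View pics/w2.png

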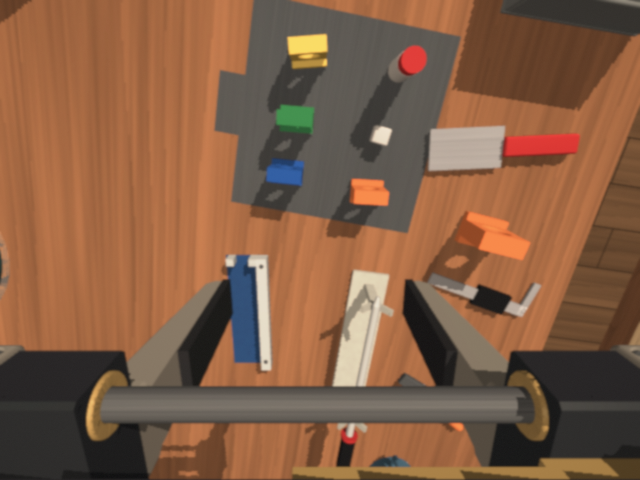

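```bash
python3 - <<'E'
from h import *
a=cv2.imread("pics/w2.png")
cs=[a[y-25:y+25,x-32:x+32] for x,y in ((308,50),(296,119),(285,172),(369,192))]
im=np.vstack([np.hstack(cs[:2]),np.hstack(cs[2:])])
cv2.imwrite("pics/w2a.png",cv2.resize(im,None,fx=6,fy=6,interpolation=cv2.INTER_CUBIC))
E
```

```text
(no output)
```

View pics/w2a.png

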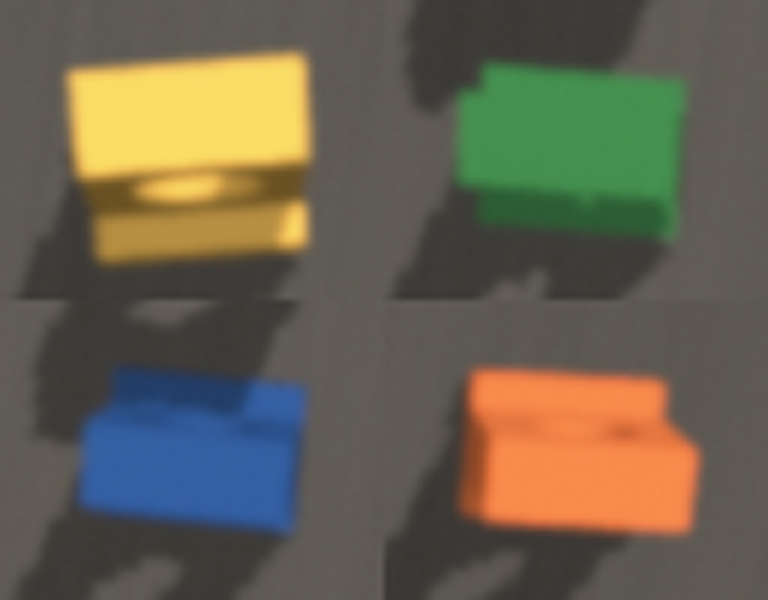

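```bash
python3 - <<'E'
from h import *
tiles={"yellow":((308,50),(0,0),(80,178),(311,162)),"green":((296,119),(64,0),(458,186),(672,201)),"blue":((285,172),(0,50),(80,505),(292,530)),"orange":((369,192),(64,50),(482,518),(690,533))}
J=np.array([451.,-30]);th=.1434
for n,(c,t,p,q) in tiles.items():
    f=lambda p:((p[0]+.5)/6-.5-t[0]+c[0]-32,(p[1]+.5)/6-.5-t[1]+c[1]-25)
    A,B=onz("wrist",f(p),48),onz("wrist",f(q),48)
    d=(B-A)[:2];L=np.linalg.norm(d);d/=L
    ctr=(A+B)[:2]/2+8*np.array([-d[1],d[0]])
    print(n,"len",L.round(1),"ang",np.arctan2(d[1],d[0]).round(3),"ctr",ctr.round(1))
print([onz("wrist",f,0).round(0) for f in ((382,138),(406,75))])
E
```

```text
yellow len 40.2 ang 0.209 ctr [493.8 313.7]
green len 39.4 ang 0.081 ctr [489.2 239.9]
blue len 41.0 ang 0.03 ctr [485.9 176. ]
orange len 41.1 ang 0.074 ctr [589.6 166. ]
[array([597., 234.,   0.]), array([611., 308.,   0.])]
```

```bash
cat >> h.py <<'E'
def goto(x,y,z,ang):
    o,M=st(); 
    T=R.from_euler("z",ang)*R.from_matrix(np.diag([1,-1,-1.]))
    rv=(R.from_matrix(M).inv()*T).as_rotvec()
    d=np.array([x,y,z])-o["eef_pos"]
    print("rot",rv.round(3),"| off cm, new axes",(T.as_matrix().T@d/10).round(2),"| old axes",(M.T@d/10).round(2))
def jigw(jx,jy,J=(451.0,-30.0),th=.1434):
    return J[0]+np.cos(th)*jx-np.sin(th)*jy, J[1]+np.sin(th)*jx+np.cos(th)*jy
E
python3 -c "
from h import *
goto(486,176,110,.03)"
```

```text
t 3.35 pos [527.7 149.  300.2] x [ 0.989  0.146 -0.001] y [ 0.146 -0.989  0.001] z [-0.    -0.001 -1.   ] F [ 0.2 -1.3  0.3] gap 0.999 q [ 0.24  0.32 -0.71  1.74  0.22  1.17 -0.39]
rot [0.001 0.001 0.117] | off cm, new axes [-4.09 -2.83 19.02] | old axes [-3.72 -3.31 19.02]
```

Request:
drive_tool:
  offset:
    - [0,0,0]
    - [-0.82,-0.57,3.8]
    - [-0.82,-0.57,3.8]
    - [-0.82,-0.57,3.8]
    - [-0.82,-0.57,3.8]
    - [-0.82,-0.57,3.8]
    - [0,0,0]
    - [0,0,0]
  rotation:
    - [0,0,0.117]
    - [0,0,0]
    - [0,0,0]
    - [0,0,0]
    - [0,0,0]
    - [0,0,0]
    - [0,0,0]
    - [0,0,0]
  jaw: [-1,-1,-1,-1,-1,-1,-1,-1]

```text
time: 4.15
eef_pos: [486.4, 176.5, 111.0]
ee_rot: [3.141, 0.046, -0.0]
ft_force: [0.3, -0.3, 0.1]
finger_gap: 1.002
```

```bash
python3 - <<'E'
from h import *
goto(486,176,36,.03)
cv2.imwrite("pics/w3.png",read_camera("wrist")[:,:,::-1])
E
```

```text
t 4.15 pos [486.4 176.5 111. ] x [ 1.     0.029 -0.   ] y [ 0.029 -1.     0.001] z [-0.    -0.001 -1.   ] F [ 0.3 -0.3  0.1] gap 1.002 q [ 0.08  0.5  -0.61  1.99  0.4   0.78 -0.73]
rot [ 0.001  0.    -0.001] | off cm, new axes [-0.04  0.05  7.5 ] | old axes [-0.04  0.04  7.5 ]
```

View pics/w3.png

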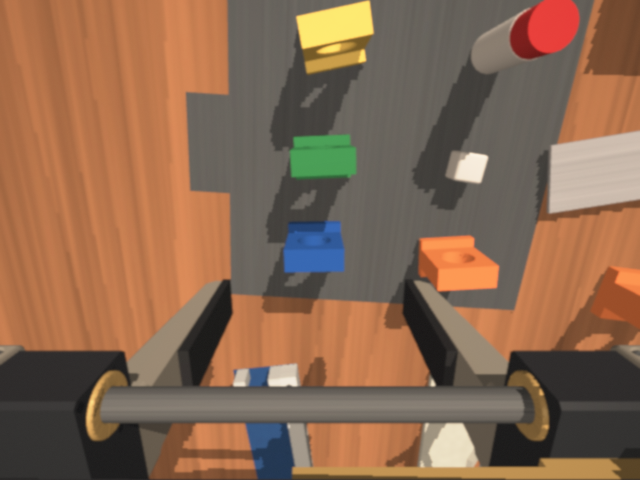

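Request:
drive_tool:
  offset:
    - [0,0,2.5]
    - [0,0,2.5]
    - [0,0,1.5]
    - [0,0,1]
    - [0,0,0]
    - [0,0,0]
    - [0,0,0]
    - [0,0,0]
    - [0,0,0]
    - [0,0,0]
  rotation:
    - [0,0,0]
    - [0,0,0]
    - [0,0,0]
    - [0,0,0]
    - [0,0,0]
    - [0,0,0]
    - [0,0,0]
    - [0,0,0]
    - [0,0,0]
    - [0,0,0]
  jaw: [-1,-1,-1,-1,1,1,1,1,1,1]

```text
time: 5.2
eef_pos: [485.7, 178.1, 35.8]
ee_rot: [-3.141, -0.05, -0.001]
ft_force: [0.2, -0.1, 0.2]
finger_gap: 0.499
```

```bash
python3 - <<'E'
from h import *
x,y=jigw(-5,54)
goto(x,y,100,.1434)
cv2.imwrite("pics/w4.png",read_camera("wrist")[:,:,::-1])
E
```

```text
t 5.2 pos [485.7 178.1  35.8] x [0.999 0.032 0.   ] y [ 0.032 -0.999 -0.   ] z [ 0.  0. -1.] F [ 0.2 -0.1  0.2] gap 0.499 q [ 0.01  0.61 -0.53  2.02  0.51  0.64 -0.82]
rot [-0.    -0.    -0.112] | off cm, new axes [-6.91 14.7  -6.42] | old axes [-5.23 15.38 -6.42]
```

View pics/w4.png

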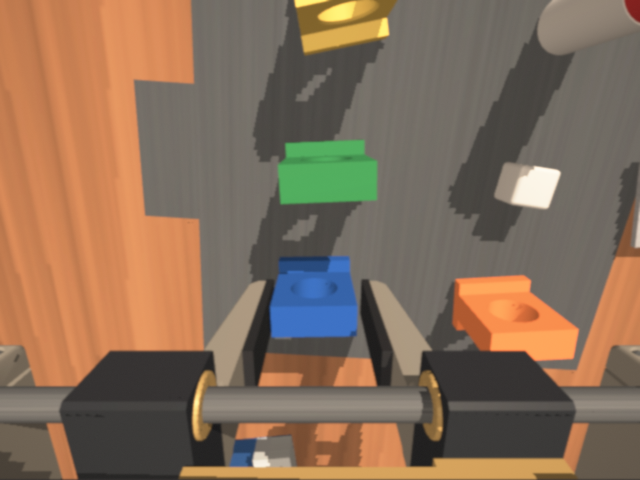

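Request:
drive_tool:
  offset:
    - [0,0,0]
    - [0,0,0]
    - [0,0,0]
  rotation:
    - [0,0,0]
    - [0,0,0]
    - [0,0,0]
  jaw: [1,1,1]

```text
time: 5.55
eef_pos: [485.6, 178.1, 35.7]
ee_rot: [3.141, 0.05, 0.0]
ft_force: [-0.6, -0.2, 2.4]
finger_gap: 0.43
```

Request:
drive_tool:
  offset:
    - [0,0,-2.4]
    - [0,0,-4]
    - [0,0,0]
    - [-1.73,3.67,0]
    - [-1.73,3.67,0]
    - [-1.73,3.67,0]
    - [-1.73,3.67,0]
    - [0,0,0]
    - [0,0,0]
  rotation:
    - [0,0,0]
    - [0,0,0]
    - [0,0,-0.112]
    - [0,0,0]
    - [0,0,0]
    - [0,0,0]
    - [0,0,0]
    - [0,0,0]
    - [0,0,0]
  jaw: [1,1,1,1,1,1,1,1,1]

```text
time: 6.45
eef_pos: [438.2, 22.2, 99.6]
ee_rot: [3.134, 0.222, 0.001]
ft_force: [-0.6, 1.2, -0.3]
finger_gap: 0.433
```

```bash
python3 - <<'E'
from h import *
x,y=jigw(-5,54)
goto(x,y,37,.1434)
cv2.imwrite("pics/w5.png",read_camera("wrist")[:,:,::-1])
cv2.imwrite("pics/s5.png",read_camera("side")[:,:,::-1])
E
```

```text
t 6.45 pos [438.2  22.2  99.6] x [0.99  0.141 0.   ] y [ 0.141 -0.99   0.   ] z [ 0. -0. -1.] F [-0.6  1.2 -0.3] gap 0.433 q [ 0.43  0.41 -0.65  2.17  0.39  0.68 -0.35]
rot [ 0.    -0.    -0.002] | off cm, new axes [ 0.02 -0.06  6.26] | old axes [ 0.02 -0.06  6.26]
```

View pics/w5.png

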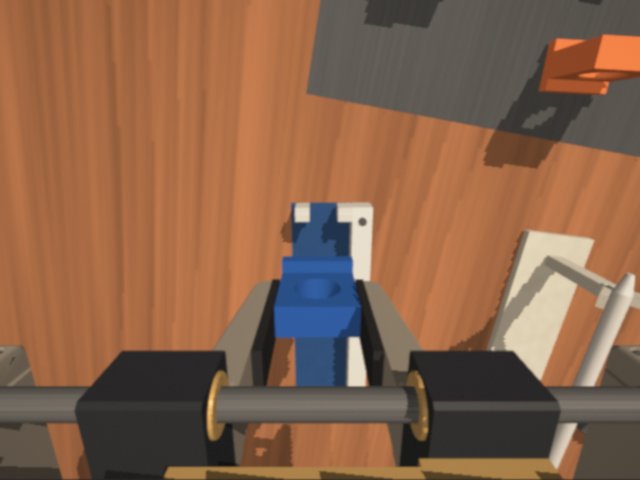

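Request:
drive_tool:
  offset:
    - [0,0,2.5]
    - [0,0,2.5]
    - [0,0,1.2]
    - [0,0,0.15]
    - [0.2,0,0]
    - [0.2,0,0]
    - [0.1,0,0]
    - [0,0,0]
    - [0,0,0]
  rotation:
    - [0,0,0]
    - [0,0,0]
    - [0,0,0]
    - [0,0,0]
    - [0,0,0]
    - [0,0,0]
    - [0,0,0]
    - [0,0,0]
    - [0,0,0]
  jaw: [1,1,1,1,1,1,1,1,1]

```text
time: 7.45
eef_pos: [442.5, 23.6, 36.1]
ee_rot: [3.133, 0.226, -0.001]
ft_force: [-2.9, 1.0, 0.1]
finger_gap: 0.436
```

```bash
python3 - <<'E'
from h import *
x,y=jigw(0,54)
goto(x,y,36,.1434)
E
```

```text
t 7.45 pos [442.5  23.6  36.1] x [ 0.99   0.144 -0.001] y [ 0.144 -0.99   0.   ] z [-0.001 -0.    -1.   ] F [-2.9  1.   0.1] gap 0.436 q [ 0.33  0.53 -0.55  2.19  0.52  0.55 -0.46]
rot [0.    0.001 0.001] | off cm, new axes [0.07 0.03 0.01] | old axes [0.07 0.03 0.01]
```

Request:
drive_tool:
  offset:
    - [0.1,0,0]
    - [0,0,0]
    - [0,0,0]
  rotation:
    - [0,0,0]
    - [0,0,0]
    - [0,0,0]
  jaw: [1,1,1]

```text
time: 7.75
eef_pos: [442.6, 23.5, 35.9]
ee_rot: [3.133, 0.226, -0.004]
ft_force: [-5.6, -0.0, 2.5]
finger_gap: 0.434
```

Request:
drive_tool:
  offset:
    - [-0.05,0,0]
    - [0,0,0]
    - [0,0,0]
    - [0,0,0]
    - [0,0,-2.5]
    - [0,0,-4]
    - [0,0,0]
  rotation:
    - [0,0,0]
    - [0,0,0]
    - [0,0,0]
    - [0,0,0]
    - [0,0,0]
    - [0,0,0]
    - [0,0,0]
  jaw: [-1,-1,-1,-1,-1,-1,-1]

```text
time: 8.45
eef_pos: [446.7, 24.2, 104.6]
ee_rot: [3.133, 0.226, 0.012]
ft_force: [0.4, -0.1, 0.6]
finger_gap: 0.998
```

```bash
python3 - <<'E'
from h import *
goto(489.2,240,110,.081)
cv2.imwrite("pics/w6.png",read_camera("wrist")[:,:,::-1])
E
```

```text
t 8.45 pos [446.7  24.2 104.6] x [0.99  0.143 0.008] y [ 0.143 -0.99   0.001] z [ 0.008 -0.    -1.   ] F [ 0.4 -0.1  0.6] gap 0.998 q [ 0.44  0.41 -0.66  2.15  0.4   0.69 -0.35]
rot [ 0.001 -0.008  0.063] | off cm, new axes [  5.99 -21.17  -0.54] | old axes [  7.31 -20.75  -0.51]
```

View pics/w6.png

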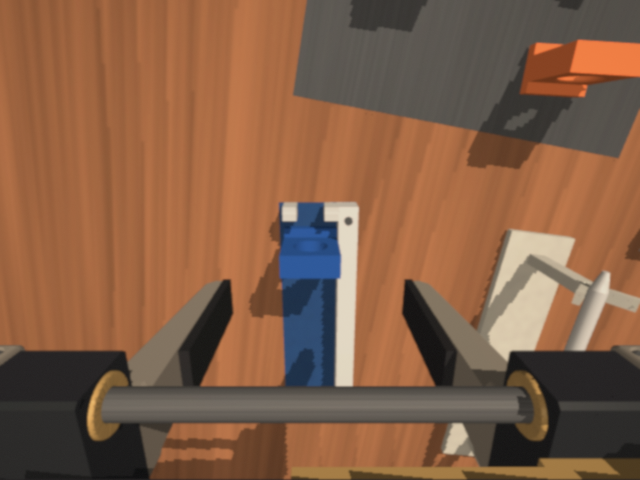

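Request:
drive_tool:
  offset:
    - [0,0,0]
    - [1.2,-4.23,-0.1]
    - [1.2,-4.23,-0.1]
    - [1.2,-4.23,-0.1]
    - [1.2,-4.23,-0.1]
    - [1.2,-4.23,-0.1]
    - [0,0,0]
    - [0,0,0]
  rotation:
    - [0,-0.008,0.063]
    - [0,0,0]
    - [0,0,0]
    - [0,0,0]
    - [0,0,0]
    - [0,0,0]
    - [0,0,0]
    - [0,0,0]
  jaw: [-1,-1,-1,-1,-1,-1,-1,-1]

```text
time: 9.3
eef_pos: [485.3, 240.0, 104.1]
ee_rot: [3.137, 0.131, -0.016]
ft_force: [-0.8, -0.4, -0.7]
finger_gap: 1.002
```

```bash
python3 - <<'E'
from h import *
goto(489.2,240,36,.081)
cv2.imwrite("pics/w7.png",read_camera("wrist")[:,:,::-1])
E
```

```text
t 9.3 pos [485.3 240.  104.1] x [ 0.996  0.083 -0.01 ] y [ 0.083 -0.997  0.001] z [-0.01  -0.002 -1.   ] F [-0.8 -0.4 -0.7] gap 1.002 q [-0.02  0.55 -0.63  1.93  0.43  0.81 -0.81]
rot [0.001 0.01  0.002] | off cm, new axes [0.39 0.03 6.81] | old axes [0.45 0.02 6.81]
```

View pics/w7.png

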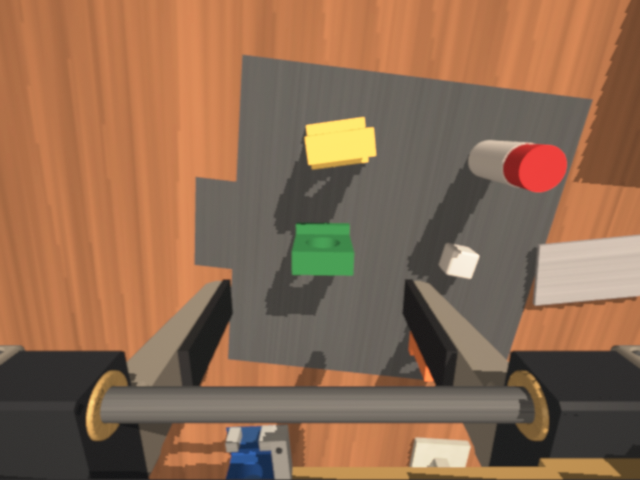

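Request:
drive_tool:
  offset:
    - [0.4,0,0]
    - [0,0,2.5]
    - [0,0,2.5]
    - [0,0,1.8]
    - [0,0,0]
    - [0,0,0]
    - [0,0,0]
    - [0,0,0]
    - [0,0,0]
    - [0,0,0]
    - [0,0,0]
    - [0,0,0]
  rotation:
    - [0,0.01,0]
    - [0,0,0]
    - [0,0,0]
    - [0,0,0]
    - [0,0,0]
    - [0,0,0]
    - [0,0,0]
    - [0,0,0]
    - [0,0,0]
    - [0,0,0]
    - [0,0,0]
    - [0,0,0]
  jaw: [-1,-1,-1,-1,1,1,1,1,1,1,1,1]

```text
time: 10.55
eef_pos: [490.6, 239.7, 37.8]
ee_rot: [3.139, 0.127, 0.004]
ft_force: [-0.5, 1.1, 2.8]
finger_gap: 0.432
```

Request:
drive_tool:
  offset:
    - [0,0,0]
  rotation:
    - [0,0,0]
  jaw: [1]

```text
time: 10.65
eef_pos: [490.6, 239.7, 37.8]
ee_rot: [3.139, 0.127, 0.004]
ft_force: [-0.7, -1.3, 3.8]
finger_gap: 0.431
```

```bash
python3 - <<'E'
from h import *
x,y=jigw(-5,18)
goto(x,y,100,.1434)
E
```

```text
t 10.65 pos [490.6 239.7  37.8] x [0.997 0.081 0.002] y [ 0.081 -0.997  0.   ] z [ 0.002 -0.    -1.   ] F [-0.7 -1.3  3.8] gap 0.431 q [-0.08  0.65 -0.55  1.95  0.53  0.69 -0.88]
rot [ 0.    -0.002 -0.062] | off cm, new axes [-8.27 24.33 -6.22] | old axes [-6.72 24.8  -6.23]
```

Request:
drive_tool:
  offset:
    - [0,0,-2.2]
    - [0,0,-4]
    - [0,0,0]
    - [-1.38,4.05,0]
    - [-1.38,4.05,0]
    - [-1.38,4.05,0]
    - [-1.38,4.05,0]
    - [-1.38,4.05,0]
    - [-1.38,4.05,0]
    - [0,0,0]
    - [0,0,0]
    - [0,0,0]
  rotation:
    - [0,0,0]
    - [0,0,0]
    - [0,0,-0.062]
    - [0,0,0]
    - [0,0,0]
    - [0,0,0]
    - [0,0,0]
    - [0,0,0]
    - [0,0,0]
    - [0,0,0]
    - [0,0,0]
    - [0,0,0]
  jaw: [1,1,1,1,1,1,1,1,1,1,1,1]

```text
time: 11.85
eef_pos: [443.3, -11.3, 99.6]
ee_rot: [-3.133, -0.227, -0.004]
ft_force: [-0.1, -0.1, -0.2]
finger_gap: 0.43
```

```bash
python3 - <<'E'
from h import *
x,y=jigw(-5,18)
goto(x,y,38,.1434)
cv2.imwrite("pics/w8.png",read_camera("wrist")[:,:,::-1])
E
```

```text
t 11.85 pos [443.3 -11.3  99.6] x [0.99  0.144 0.003] y [ 0.144 -0.99  -0.   ] z [ 0.003  0.001 -1.   ] F [-0.1 -0.1 -0.2] gap 0.43 q [ 0.52  0.42 -0.66  2.16  0.4   0.68 -0.28]
rot [-0.    -0.003  0.001] | off cm, new axes [-0.01  0.16  6.16] | old axes [-0.02  0.16  6.16]
```

View pics/w8.png

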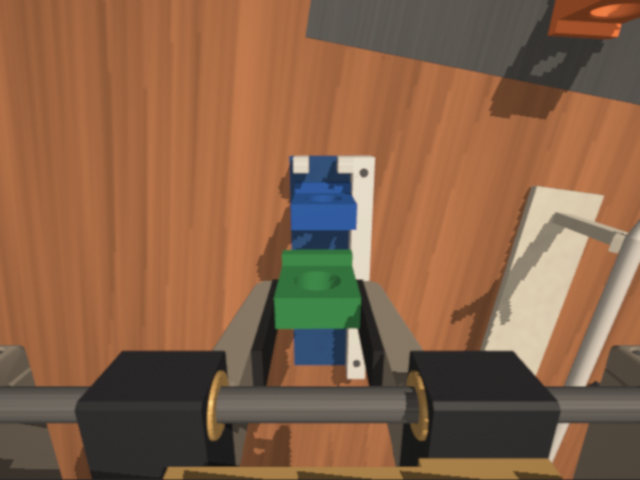

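Request:
drive_tool:
  offset:
    - [0,0.3,0]
    - [0,0,2.5]
    - [0,0,2.5]
    - [0,0,1.1]
    - [0,0,0]
    - [0.2,0,0]
    - [0.2,0,0]
    - [0.1,0,0]
    - [0,0,0]
    - [0,0,0]
  rotation:
    - [0,-0.003,0]
    - [0,0,0]
    - [0,0,0]
    - [0,0,0]
    - [0,0,0]
    - [0,0,0]
    - [0,0,0]
    - [0,0,0]
    - [0,0,0]
    - [0,0,0]
  jaw: [1,1,1,1,1,1,1,1,1,1]

```text
time: 12.9
eef_pos: [448.1, -15.0, 38.5]
ee_rot: [3.133, 0.224, -0.002]
ft_force: [-1.7, 0.4, 0.0]
finger_gap: 0.431
```

```bash
python3 - <<'E'
from h import *
x,y=jigw(0,17)
goto(x,y,38,.1434)
E
```

```text
t 12.9 pos [448.1 -15.   38.5] x [ 0.99   0.142 -0.001] y [ 0.142 -0.99   0.   ] z [-0.001 -0.001 -1.   ] F [-1.7  0.4  0. ] gap 0.431 q [ 0.43  0.53 -0.56  2.18  0.53  0.57 -0.38]
rot [ 0.     0.001 -0.001] | off cm, new axes [ 0.07 -0.17  0.05] | old axes [ 0.07 -0.17  0.05]
```

Request:
drive_tool:
  offset:
    - [0.1,0,0.05]
    - [0,0,0]
    - [-0.05,0,0]
    - [0,0,0]
    - [0,0,0]
    - [0,0,0]
    - [0,0,-2.5]
    - [0,0,-4]
    - [0,0,0]
    - [0,0,0]
  rotation:
    - [0,0,0]
    - [0,0,0]
    - [0,0,0]
    - [0,0,0]
    - [0,0,0]
    - [0,0,0]
    - [0,0,0]
    - [0,0,0]
    - [0,0,0]
    - [0,0,0]
  jaw: [1,1,-1,-1,-1,-1,-1,-1,-1,-1]

```text
time: 13.9
eef_pos: [449.5, -15.2, 103.5]
ee_rot: [3.132, 0.223, 0.002]
ft_force: [0.2, -0.8, 0.4]
finger_gap: 0.999
```

```bash
python3 - <<'E'
from h import *
goto(493.8,313.7,110,.209)
E
```

```text
t 13.9 pos [449.5 -15.2 103.5] x [0.99  0.142 0.001] y [ 0.142 -0.99   0.001] z [ 0.001 -0.001 -1.   ] F [ 0.2 -0.8  0.4] gap 0.999 q [ 0.53  0.42 -0.67  2.14  0.4   0.7  -0.27]
rot [ 0.001 -0.001 -0.067] | off cm, new axes [ 11.15 -31.26  -0.65] | old axes [  9.05 -31.93  -0.68]
```

Request:
drive_tool:
  offset:
    - [0,0,0]
    - [1.39,-3.91,-0.08]
    - [1.39,-3.91,-0.08]
    - [1.39,-3.91,-0.08]
    - [1.39,-3.91,-0.08]
    - [1.39,-3.91,-0.08]
    - [1.39,-3.91,-0.08]
    - [1.39,-3.91,-0.08]
    - [1.39,-3.91,-0.08]
    - [0,0,0]
    - [0,0,0]
    - [0,0,0]
  rotation:
    - [0,0,-0.067]
    - [0,0,0]
    - [0,0,0]
    - [0,0,0]
    - [0,0,0]
    - [0,0,0]
    - [0,0,0]
    - [0,0,0]
    - [0,0,0]
    - [0,0,0]
    - [0,0,0]
    - [0,0,0]
  jaw: [-1,-1,-1,-1,-1,-1,-1,-1,-1,-1,-1,-1]

```text
time: 15.1
eef_pos: [492.0, 312.4, 107.7]
ee_rot: [3.122, 0.327, -0.005]
ft_force: [0.1, -0.6, 1.4]
finger_gap: 0.997
```

```bash
python3 - <<'E'
from h import *
goto(493.8,313.7,36,.209)
cv2.imwrite("pics/w9.png",read_camera("wrist")[:,:,::-1])
E
```

```text
t 15.1 pos [492.  312.4 107.7] x [ 0.978  0.207 -0.003] y [ 0.207 -0.978  0.002] z [-0.003 -0.003 -1.   ] F [ 0.1 -0.6  1.4] gap 0.997 q [-0.13  0.61 -0.66  1.83  0.48  0.87 -0.81]
rot [ 0.002  0.003 -0.   ] | off cm, new axes [ 0.2  -0.09  7.17] | old axes [ 0.22 -0.11  7.17]
```

View pics/w9.png

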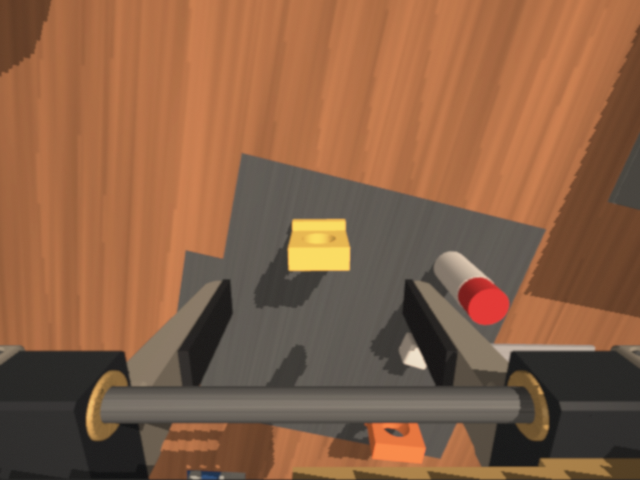

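Request:
drive_tool:
  offset:
    - [0.2,-0.1,2]
    - [0,0,2.5]
    - [0,0,1.7]
    - [0,0,0.9]
    - [0,0,0]
    - [0,0,0]
    - [0,0,0]
    - [0,0,0]
    - [0,0,0]
    - [0,0,0]
    - [0,0,0]
    - [0,0,0]
  rotation:
    - [0,0.003,0]
    - [0,0,0]
    - [0,0,0]
    - [0,0,0]
    - [0,0,0]
    - [0,0,0]
    - [0,0,0]
    - [0,0,0]
    - [0,0,0]
    - [0,0,0]
    - [0,0,0]
    - [0,0,0]
  jaw: [-1,-1,-1,-1,1,1,1,1,1,1,1,1]

```text
time: 16.35
eef_pos: [494.3, 315.7, 38.3]
ee_rot: [3.124, 0.329, 0.003]
ft_force: [-0.2, 0.0, 2.2]
finger_gap: 0.433
```

Request:
drive_tool:
  offset:
    - [0,0,0]
  rotation:
    - [0,0,0]
  jaw: [1]

```text
time: 16.45
eef_pos: [494.3, 315.8, 38.3]
ee_rot: [3.124, 0.329, 0.003]
ft_force: [0.1, -0.1, 2.1]
finger_gap: 0.433
```

```bash
python3 - <<'E'
from h import *
x,y=jigw(-5,-20)
goto(x,y,100,.1434)
E
```

```text
t 16.45 pos [494.3 315.8  38.3] x [0.978 0.208 0.002] y [ 0.208 -0.978  0.   ] z [ 0.002  0.    -1.   ] F [ 0.1 -0.1  2.1] gap 0.433 q [-0.18  0.71 -0.59  1.85  0.56  0.75 -0.87]
rot [ 0.    -0.002  0.067] | off cm, new axes [-9.73 35.6  -6.17] | old axes [-12.06  34.88  -6.18]
```

Request:
drive_tool:
  offset:
    - [0,0,-2.2]
    - [0,0,-4]
    - [0,0,0]
    - [-1.08,3.93,0]
    - [-1.08,3.93,0]
    - [-1.08,3.93,0]
    - [-1.08,3.93,0]
    - [-1.08,3.93,0]
    - [-1.08,3.93,0]
    - [-1.08,3.93,0]
    - [-1.08,3.93,0]
    - [-1.08,3.93,0]
  rotation:
    - [0,0,0]
    - [0,0,0]
    - [0,0,0.067]
    - [0,0,0]
    - [0,0,0]
    - [0,0,0]
    - [0,0,0]
    - [0,0,0]
    - [0,0,0]
    - [0,0,0]
    - [0,0,0]
    - [0,0,0]
  jaw: [1,1,1,1,1,1,1,1,1,1,1,1]

```text
time: 17.65
eef_pos: [447.9, -49.9, 100.0]
ee_rot: [3.133, 0.224, 0.004]
ft_force: [1.3, -0.9, -0.2]
finger_gap: 0.433
```

Request:
drive_tool:
  offset:
    - [0,0,0]
    - [0,0,0]
    - [0,0,0]
  rotation:
    - [0,0,0]
    - [0,0,0]
    - [0,0,0]
  jaw: [1,1,1]

```text
time: 17.95
eef_pos: [448.5, -47.1, 100.1]
ee_rot: [-3.133, -0.227, -0.004]
ft_force: [-0.4, -0.1, 0.1]
finger_gap: 0.435
```

```bash
python3 - <<'E'
from h import *
x,y=jigw(-5,-18)
goto(x,y,38.5,.1434)
cv2.imwrite("pics/w10.png",read_camera("wrist")[:,:,::-1])
E
```

```text
t 17.95 pos [448.5 -47.1 100.1] x [0.99  0.144 0.003] y [ 0.144 -0.99  -0.   ] z [ 0.002  0.001 -1.   ] F [-0.4 -0.1  0.1] gap 0.435 q [ 0.6   0.43 -0.67  2.14  0.41  0.69 -0.2 ]
rot [-0.    -0.003  0.001] | off cm, new axes [-0.01  0.15  6.16] | old axes [-0.03  0.15  6.16]
```

View pics/w10.png

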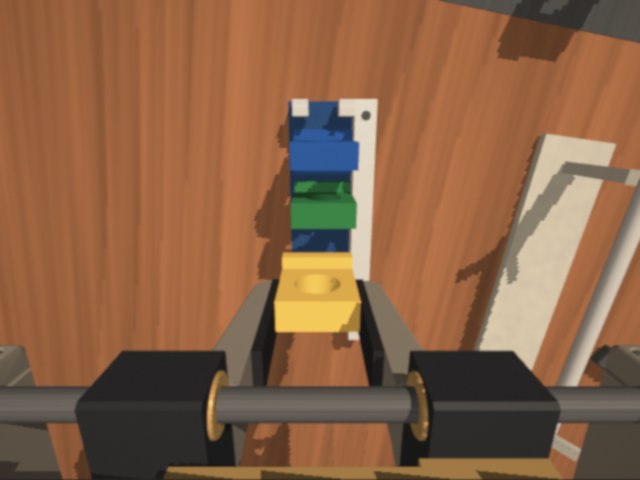

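Request:
drive_tool:
  offset:
    - [0,0.15,0]
    - [0,0,2.5]
    - [0,0,2.5]
    - [0,0,1.15]
    - [0,0,0]
    - [0.2,0,0]
    - [0.2,0,0]
    - [0.1,0,0]
    - [0.1,0,0]
    - [0,0,0]
  rotation:
    - [0,-0.003,0]
    - [0,0,0]
    - [0,0,0]
    - [0,0,0]
    - [0,0,0]
    - [0,0,0]
    - [0,0,0]
    - [0,0,0]
    - [0,0,0]
    - [0,0,0]
  jaw: [1,1,1,1,1,1,1,1,1,1]

```text
time: 19.0
eef_pos: [453.2, -49.1, 38.3]
ee_rot: [3.133, 0.224, -0.005]
ft_force: [-3.8, -1.2, 1.6]
finger_gap: 0.435
```

```bash
python3 - <<'E'
from h import *
x,y=jigw(0,-18)
goto(x,y,38.3,.1434)
E
```

```text
t 19.0 pos [453.2 -49.1  38.3] x [ 0.99   0.142 -0.003] y [ 0.142 -0.99   0.   ] z [-0.003 -0.001 -1.   ] F [-3.8 -1.2  1.6] gap 0.435 q [ 0.51  0.55 -0.57  2.16  0.53  0.58 -0.31]
rot [ 0.     0.003 -0.001] | off cm, new axes [ 0.05 -0.12  0.  ] | old axes [ 0.05 -0.12  0.  ]
```

Request:
drive_tool:
  offset:
    - [-0.05,0,0]
    - [0,0,0]
    - [0,0,0]
    - [0,0,0]
    - [0,0,-2.5]
    - [0,0,-4.5]
    - [0,0,0]
    - [0,0,0]
  rotation:
    - [0,0,0]
    - [0,0,0]
    - [0,0,0]
    - [0,0,0]
    - [0,0,0]
    - [0,0,0]
    - [0,0,0]
    - [0,0,0]
  jaw: [-1,-1,-1,-1,-1,-1,-1,-1]

```text
time: 19.8
eef_pos: [454.7, -49.4, 109.3]
ee_rot: [3.132, 0.223, 0.002]
ft_force: [-0.4, 0.5, 0.7]
finger_gap: 1.0
```

```bash
python3 - <<'E'
from h import *
goto(589.6,166,110,.074)
E
```

```text
t 19.8 pos [454.7 -49.4 109.3] x [0.99  0.142 0.001] y [ 0.142 -0.99   0.001] z [ 0.002 -0.001 -1.   ] F [-0.4  0.5  0.7] gap 1.0 q [ 0.61  0.42 -0.68  2.12  0.4   0.72 -0.19]
rot [ 0.001 -0.001  0.068] | off cm, new axes [ 15.04 -20.49  -0.07] | old axes [ 16.41 -19.41  -0.08]
```

Request:
drive_tool:
  offset:
    - [0,0,0]
    - [2.5,-3.42,0]
    - [2.5,-3.42,0]
    - [2.5,-3.42,0]
    - [2.5,-3.42,0]
    - [2.5,-3.42,0]
    - [2.5,-3.42,0]
    - [0,0,0]
    - [0,0,0]
    - [0,0,0]
  rotation:
    - [0,0,0.068]
    - [0,0,0]
    - [0,0,0]
    - [0,0,0]
    - [0,0,0]
    - [0,0,0]
    - [0,0,0]
    - [0,0,0]
    - [0,0,0]
    - [0,0,0]
  jaw: [-1,-1,-1,-1,-1,-1,-1,-1,-1,-1]

```text
time: 20.8
eef_pos: [587.1, 165.2, 106.9]
ee_rot: [3.137, 0.116, -0.006]
ft_force: [-0.5, -0.2, -0.4]
finger_gap: 1.004
```

```bash
python3 - <<'E'
from h import *
goto(589.6,166,36,.074)
cv2.imwrite("pics/w11.png",read_camera("wrist")[:,:,::-1])
E
```

```text
t 20.8 pos [587.1 165.2 106.9] x [ 0.997  0.074 -0.004] y [ 0.074 -0.997  0.002] z [-0.004 -0.002 -1.   ] F [-0.5 -0.2 -0.4] gap 1.004 q [ 0.12  0.64 -0.62  1.76  0.46  0.89 -0.63]
rot [0.002 0.004 0.   ] | off cm, new axes [ 0.25 -0.06  7.09] | old axes [ 0.28 -0.07  7.08]
```

View pics/w11.png

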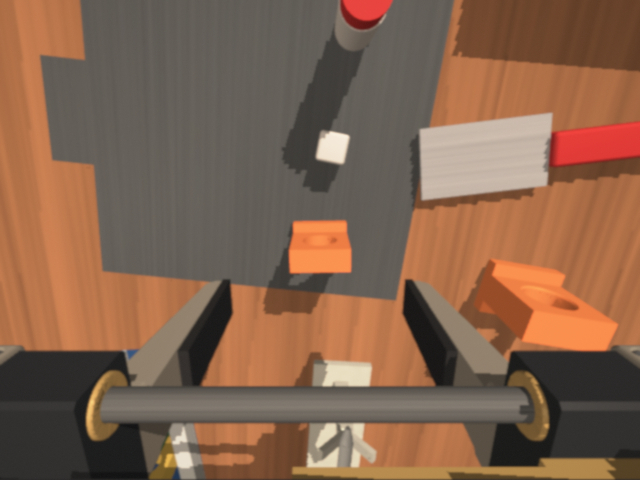

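Request:
drive_tool:
  offset:
    - [0.2,0,2]
    - [0,0,2.5]
    - [0,0,1.7]
    - [0,0,0.8]
    - [0,0,0]
    - [0,0,0]
    - [0,0,0]
    - [0,0,0]
    - [0,0,0]
    - [0,0,0]
    - [0,0,0]
    - [0,0,0]
  rotation:
    - [0,0.004,0]
    - [0,0,0]
    - [0,0,0]
    - [0,0,0]
    - [0,0,0]
    - [0,0,0]
    - [0,0,0]
    - [0,0,0]
    - [0,0,0]
    - [0,0,0]
    - [0,0,0]
    - [0,0,0]
  jaw: [-1,-1,-1,-1,1,1,1,1,1,1,1,1]

```text
time: 22.05
eef_pos: [590.3, 167.1, 38.4]
ee_rot: [3.139, 0.118, 0.005]
ft_force: [-0.4, -0.8, 0.8]
finger_gap: 0.431
```

Request:
drive_tool:
  offset:
    - [0,0,0]
  rotation:
    - [0,0,0]
  jaw: [1]

```text
time: 22.15
eef_pos: [590.4, 167.1, 38.5]
ee_rot: [3.139, 0.118, 0.005]
ft_force: [0.3, 0.1, 1.7]
finger_gap: 0.436
```

```bash
python3 - <<'E'
from h import *
x,y=jigw(-5,-54.5)
goto(x,y,100,.1434)
E
```

```text
t 22.15 pos [590.4 167.1  38.5] x [0.997 0.075 0.003] y [ 0.075 -0.997  0.   ] z [ 0.003 -0.    -1.   ] F [0.3 0.1 1.7] gap 0.436 q [ 0.08  0.73 -0.56  1.78  0.53  0.78 -0.68]
rot [ 0.    -0.003 -0.068] | off cm, new axes [-17.11  22.96  -6.15] | old axes [-15.48  24.08  -6.2 ]
```

Request:
drive_tool:
  offset:
    - [0,0,-2.2]
    - [0,0,-4]
    - [0,0,0]
    - [-2.85,3.83,0]
    - [-2.85,3.83,0]
    - [-2.85,3.83,0]
    - [-2.85,3.83,0]
    - [-2.85,3.83,0]
    - [-2.85,3.83,0]
    - [0,0,0]
    - [0,0,0]
    - [0,0,0]
  rotation:
    - [0,0,0]
    - [0,0,0]
    - [0,0,-0.068]
    - [0,0,0]
    - [0,0,0]
    - [0,0,0]
    - [0,0,0]
    - [0,0,0]
    - [0,0,0]
    - [0,0,0]
    - [0,0,0]
    - [0,0,0]
  jaw: [1,1,1,1,1,1,1,1,1,1,1,1]

```text
time: 23.35
eef_pos: [454.4, -83.7, 100.1]
ee_rot: [-3.133, -0.227, -0.007]
ft_force: [-0.1, -0.3, -1.1]
finger_gap: 0.432
```

```bash
python3 - <<'E'
from h import *
x,y=jigw(-5,-54.5)
goto(x,y,38.6,.1434)
cv2.imwrite("pics/w12.png",read_camera("wrist")[:,:,::-1])
E
```

```text
t 23.35 pos [454.4 -83.7 100.1] x [0.99  0.144 0.004] y [ 0.144 -0.99   0.   ] z [ 0.004  0.001 -1.   ] F [-0.1 -0.3 -1.1] gap 0.432 q [ 0.68  0.45 -0.67  2.12  0.43  0.71 -0.13]
rot [ 0.    -0.004  0.001] | off cm, new axes [-0.07  0.09  6.15] | old axes [-0.1   0.09  6.15]
```

View pics/w12.png

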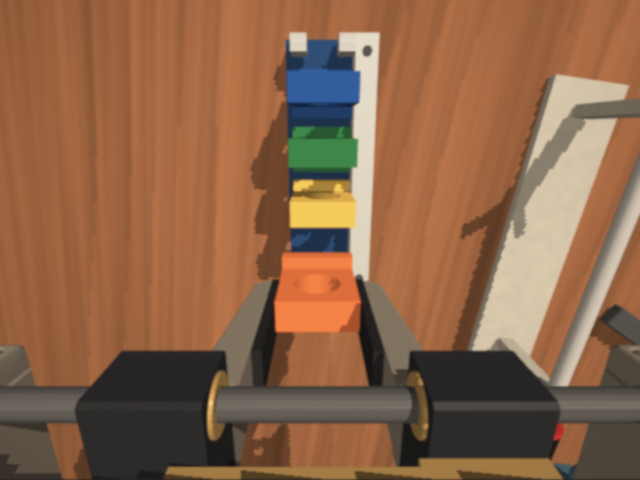

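Request:
drive_tool:
  offset:
    - [0,0.1,0]
    - [0,0,2.5]
    - [0,0,2.5]
    - [0,0,1.15]
    - [0,0,0]
    - [0.2,0,0]
    - [0.2,0,0]
    - [0.1,0,0]
    - [0.1,0,0]
    - [0,0,0]
  rotation:
    - [0,-0.004,0]
    - [0,0,0]
    - [0,0,0]
    - [0,0,0]
    - [0,0,0]
    - [0,0,0]
    - [0,0,0]
    - [0,0,0]
    - [0,0,0]
    - [0,0,0]
  jaw: [1,1,1,1,1,1,1,1,1,1]

```text
time: 24.4
eef_pos: [458.5, -85.1, 38.2]
ee_rot: [3.133, 0.224, -0.005]
ft_force: [-3.9, 0.6, 1.4]
finger_gap: 0.431
```

```bash
python3 - <<'E'
from h import *
x,y=jigw(0,-55)
goto(x,y,38.5,.1434)
E
```

```text
t 24.4 pos [458.5 -85.1  38.2] x [ 0.99   0.142 -0.003] y [ 0.142 -0.99   0.001] z [-0.003 -0.001 -1.   ] F [-3.9  0.6  1.4] gap 0.431 q [ 0.59  0.56 -0.58  2.13  0.54  0.6  -0.24]
rot [ 0.001  0.003 -0.001] | off cm, new axes [ 0.04 -0.06 -0.03] | old axes [ 0.04 -0.06 -0.03]
```

Request:
drive_tool:
  offset:
    - [-0.05,0,0]
    - [0,0,0]
    - [0,0,0]
    - [0,0,0]
    - [0,0,-2.5]
    - [0,0,-4.5]
    - [0,0,-4.5]
    - [0,0,-4.5]
    - [0,0,0]
    - [0,0,0]
    - [0,0,0]
  rotation:
    - [0,0,0]
    - [0,0,0]
    - [0,0,0]
    - [0,0,0]
    - [0,0,0]
    - [0,0,0]
    - [0,0,0]
    - [0,0,0]
    - [0,0,0]
    - [0,0,0]
    - [0,0,0]
  jaw: [-1,-1,-1,-1,-1,-1,-1,-1,-1,-1,-1]

```text
time: 25.5
eef_pos: [458.4, -85.1, 197.4]
ee_rot: [3.133, 0.224, -0.004]
ft_force: [0.2, -0.3, -1.0]
finger_gap: 1.002
```

```bash
python3 - <<'E'
from h import *
st()
w=read_camera("wrist")[:,:,::-1]
cv2.imwrite("pics/w13.png",w)
s=read_camera("side")[:,:,::-1]
cv2.imwrite("pics/s13.png",cv2.resize(s[180:400,290:500],None,fx=2.7,fy=2.7,interpolation=cv2.INTER_CUBIC))
c=read_camera("scene")[:,:,::-1]
cv2.imwrite("pics/c13.png",cv2.resize(c[130:340,190:420],None,fx=2.8,fy=2.8,interpolation=cv2.INTER_CUBIC))
E
```

```text
t 25.5 pos [458.4 -85.1 197.4] x [ 0.99   0.142 -0.003] y [ 0.142 -0.99  -0.   ] z [-0.003 -0.    -1.   ] F [ 0.2 -0.3 -1. ] gap 1.002 q [ 0.79  0.3  -0.78  2.03  0.27  0.92  0.01]
```

View pics/w13.png

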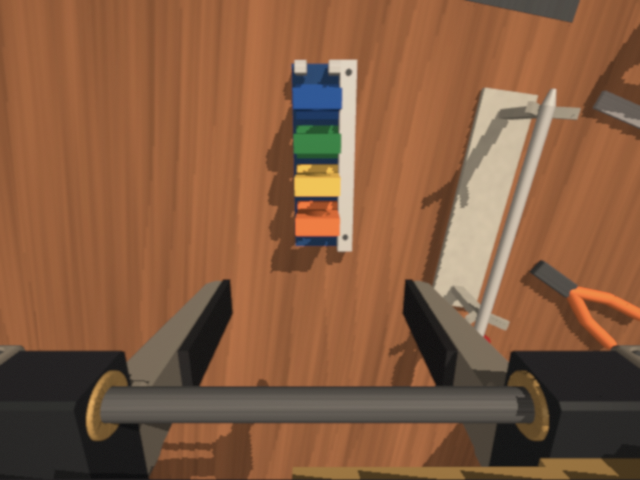

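View pics/s13.png

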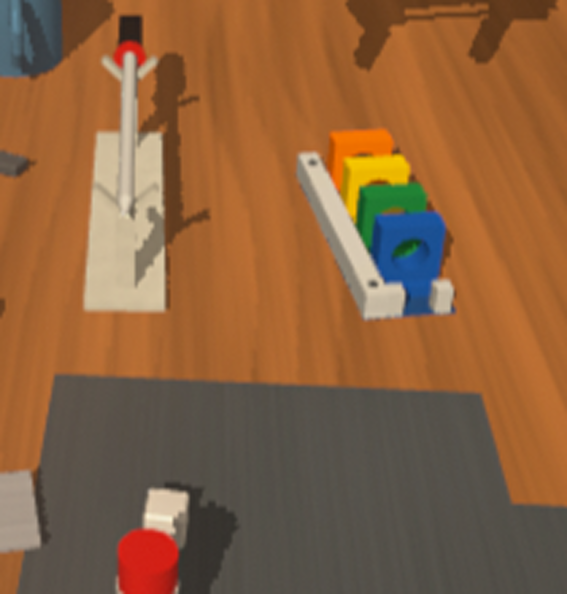

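View pics/c13.png

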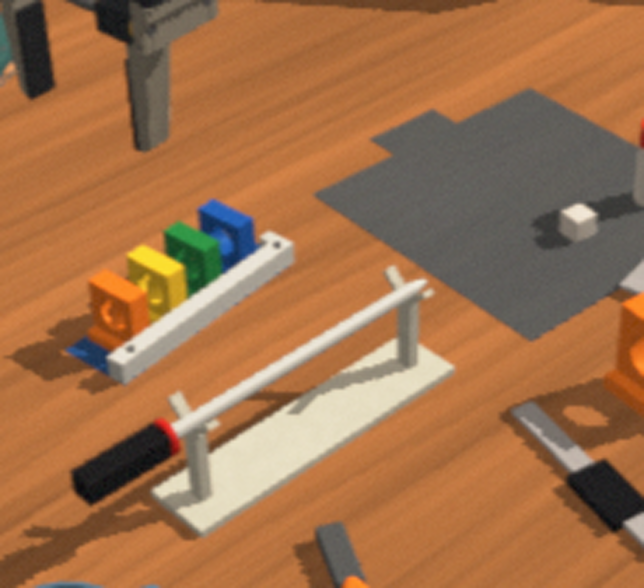

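```bash
python3 - <<'E'
from h import *
a=cv2.imread("pics/w13.png")
cv2.imwrite("pics/w13a.png",cv2.resize(a[50:258,280:365],None,fx=2.85,fy=2.85,interpolation=cv2.INTER_CUBIC))
h=cv2.cvtColor(a,cv2.COLOR_BGR2HSV)
J=np.array([451.,-30]);th=.1434
Q=np.array([[np.cos(th),np.sin(th)],[-np.sin(th),np.cos(th)]])
for n,lo,hi,vmin in (("blue",100,125,125),("green",50,80,110),("yellow",20,33,215),("orange",5,16,225)):
    m=cv2.inRange(h,(lo,120,vmin),(hi,255,255)); m[:, :285]=0;m[:,355:]=0;m[240:]=0;m[:80]=0
    k,l,s,c=cv2.connectedComponentsWithStats(m); i=1+s[1:,4].argmax()
    cn=cv2.findContours((l==i).astype('uint8'),cv2.RETR_EXTERNAL,cv2.CHAIN_APPROX_NONE)[0][0]
    r=cv2.minAreaRect(cn); W=np.array([onz("wrist",p,48)[:2] for p in cv2.boxPoints(r)])
    e=W[1]-W[0],W[2]-W[1]; d=max(e,key=np.linalg.norm); ang=np.arctan2(d[1],d[0])%np.pi
    print(n,s[i],"size",[np.linalg.norm(x).round(1) for x in e],"ang-jig",round(ang-th,3),"jig",(Q@(W.mean(0)-J)).round(1))
E
```

```text
blue [ 293   84   48   25 1071] size [np.float64(37.5), np.float64(17.9)] ang-jig 0.0 jig [-0.9 54.7]
green [294 126  46  28 975] size [np.float64(37.1), np.float64(21.7)] ang-jig 0.001 jig [-0.9 21. ]
yellow [295 176  45  20 813] size [np.float64(37.8), np.float64(16.5)] ang-jig 0.001 jig [ -0.4 -17.3]
orange [296 218  44  17 743] size [np.float64(38.3), np.float64(14.9)] ang-jig 0.001 jig [  0.  -53.6]
```

View pics/w13a.png

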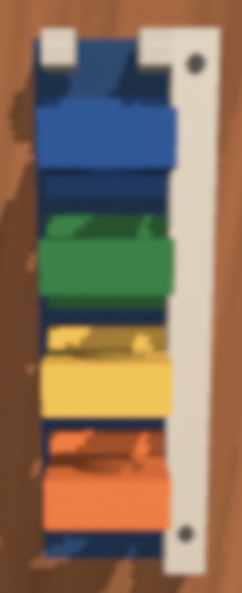

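```bash
python3 - <<'E'
from h import *
goto(605,-200,250,.016)
E
```

```text
t 25.65 pos [458.5 -84.7 197.1] x [ 0.99   0.143 -0.003] y [ 0.143 -0.99  -0.001] z [-0.003  0.001 -1.   ] F [-0.2 -0.4 -0.3] gap 0.995 q [ 0.79  0.3  -0.78  2.03  0.27  0.92  0.01]
rot [-0.001  0.003  0.127] | off cm, new axes [14.46 11.76 -5.29] | old axes [12.84 13.5  -5.35]
```

Request:
drive_tool:
  offset:
    - [0,0,-1]
    - [2.89,2.35,-0.85]
    - [2.89,2.35,-0.85]
    - [2.89,2.35,-0.85]
    - [2.89,2.35,-0.85]
    - [2.89,2.35,-0.85]
    - [0,0,0]
    - [0,0,0]
    - [0,0,0]
  rotation:
    - [0,0.003,0.127]
    - [0,0,0]
    - [0,0,0]
    - [0,0,0]
    - [0,0,0]
    - [0,0,0]
    - [0,0,0]
    - [0,0,0]
    - [0,0,0]
  jaw: [-1,-1,-1,-1,-1,-1,-1,-1,-1]

```text
time: 26.55
eef_pos: [604.6, -198.7, 250.0]
ee_rot: [-3.141, -0.028, 0.001]
ft_force: [-0.6, -0.2, 0.0]
finger_gap: 1.0
```

```bash
python3 - <<'E'
from h import *
st()
w=read_camera("wrist")[:,:,::-1]
cv2.imwrite("pics/w14.png",w)
E
```

```text
t 26.55 pos [ 604.6 -198.7  250. ] x [ 1.     0.018 -0.   ] y [ 0.018 -1.    -0.001] z [-0.     0.001 -1.   ] F [-0.6 -0.2  0. ] gap 1.0 q [ 0.74  0.52 -0.67  1.58  0.35  1.16  0.01]
```

View pics/w14.png

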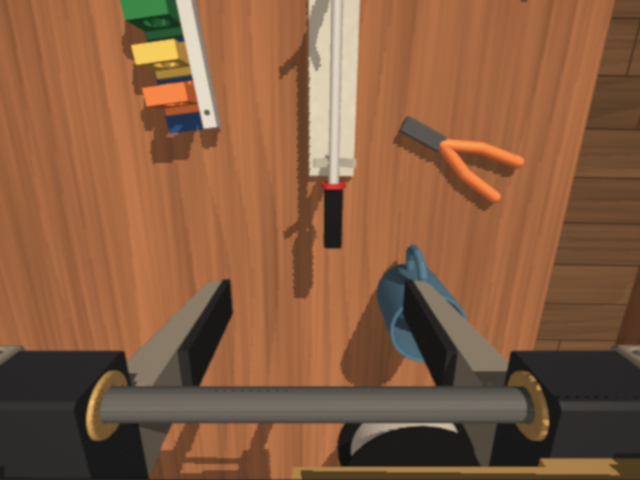

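```bash
python3 - <<'E'
from h import *
a=cv2.imread("pics/w14.png")
cv2.imwrite("pics/w14a.png",cv2.resize(a[150:255,300:365],None,fx=5.5,fy=5.5,interpolation=cv2.INTER_CUBIC))
h=cv2.cvtColor(a,cv2.COLOR_BGR2HSV)
m=cv2.inRange(h,(0,200,100),(6,255,255)); m2=cv2.inRange(h,(172,200,100),(180,255,255)); m|=m2
m[:, :310]=0;m[:,360:]=0;m[:170]=0;m[200:]=0
ys,xs=np.nonzero(m);print("collar",xs.min(),xs.max(),ys.min(),ys.max())
b=cv2.inRange(a,(0,0,0),(45,45,45));b[:,:315]=0;b[:,355:]=0;b[:180]=0;b[255:]=0
for r in (195,205,215,225,235,244):
    x=np.nonzero(b[r])[0]; print(r,x.min(),x.max(),onz("wrist",((x.min()+x.max())/2,r),77).round(1))
ys=np.nonzero(b)[0];print("handle rows",ys.min(),ys.max(),onz("wrist",(333,ys.max()+.5),77),onz("wrist",(333,ys.min()-.5),77))
# shaft rows: bright thin
for r in (20,60,100,140,150):
    row=a[r,300:370].astype(int).sum(1); print(r,row.tolist() if r==60 else "")
print("mug",onz("wrist",(425,335),90), "foot",[onz("wrist",p,6).round(1) for p in ((309,176),(353,177))])
E
```

```text
Traceback (most recent call last):
ValueError: zero-size array to reduction operation minimum which has no identity
```

View pics/w14a.png

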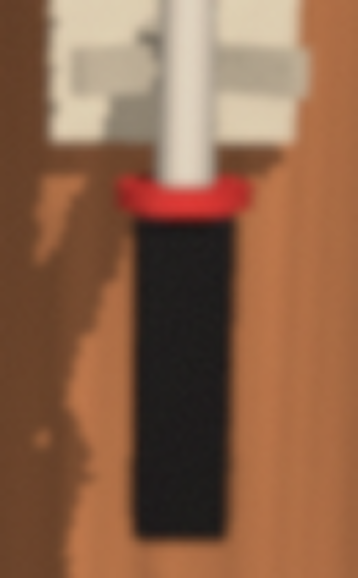

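```bash
python3 - <<'E'
from h import *
s=5.5;f=lambda u,v:((u+.5)/s-.5+300,(v+.5)/s-.5+150)
for n,p,z in (("handle front",(186,222),77),("handle rear",(181,537),77),("shaft near",(187,175),68),("shaft top",(192,5),68),("collar mid",(184,190),68),("collarR",(250,195),68),("collarL",(118,195),68)):
    print(n,onz("wrist",f(*p),z).round(1))
a=cv2.imread("pics/w14.png")
g=cv2.cvtColor(a,cv2.COLOR_BGR2GRAY)
for r in (10,40,80,120): print(r,g[r,318:350].tolist())
print("mug",onz("wrist",(425,335),90), "foot",[onz("wrist",p,6).round(1) for p in ((309,176),(353,177))])
E
```

```text
handle front [ 620.1 -168.4   77. ]
handle rear [ 621.  -225.2   77. ]
shaft near [ 620.5 -161.7   68. ]
shaft top [ 620.4 -132.9   68. ]
collar mid [ 620.  -164.3   68. ]
collarR [ 631.6 -164.9   68. ]
collarL [ 608.5 -165.4   68. ]
10 [135, 135, 135, 136, 136, 136, 135, 137, 147, 173, 197, 203, 190, 167, 160, 172, 188, 201, 210, 213, 210, 201, 189, 178, 179, 192, 204, 207, 208, 208, 207, 208]
40 [207, 209, 208, 208, 208, 208, 207, 207, 207, 207, 207, 202, 183, 162, 164, 183, 198, 207, 212, 211, 205, 194, 182, 178, 188, 201, 206, 206, 206, 205, 205, 205]
80 [207, 208, 209, 209, 208, 209, 209, 209, 209, 209, 205, 187, 165, 163, 179, 196, 207, 212, 213, 206, 197, 185, 180, 190, 205, 211, 211, 211, 211, 210, 209, 210]
120 [206, 206, 206, 206, 207, 208, 208, 209, 208, 205, 195, 175, 164, 175, 194, 207, 212, 212, 208, 198, 186, 180, 188, 202, 208, 208, 208, 207, 208, 208, 208, 208]
mug [ 718.63568553 -314.45620176   90.        ] foot [array([ 595.6, -164.8,    6. ]), array([ 645.3, -165. ,    6. ])]
```

```bash
python3 - <<'E'
from h import *
a,b=onz("wrist",(336.7,10),68),onz("wrist",(334.5,120),68); print(a,b,np.arctan2(-(a-b)[0],(a-b)[1]))
goto(620.4,-186.5,110,.012)
E
```

```text
[618.43505149 -18.88740026  68.        ] [ 619.48451035 -105.97471991   68.        ] 0.012050067262310286
t 26.6 pos [ 604.6 -198.7  250.5] x [1.    0.018 0.   ] y [ 0.018 -1.    -0.   ] z [ 0.  0. -1.] F [-0.5 -0.4  0.3] gap 0.998 q [ 0.74  0.52 -0.67  1.58  0.35  1.16  0.01]
rot [-0.    -0.     0.006] | off cm, new axes [ 1.6  -1.2  14.05] | old axes [ 1.6  -1.19 14.05]
```

Request:
drive_tool:
  offset:
    - [1.6,-1.2,2]
    - [0,0,4]
    - [0,0,4]
    - [0,0,4]
    - [0,0,0]
    - [0,0,0]
  rotation:
    - [0,0,0.006]
    - [0,0,0]
    - [0,0,0]
    - [0,0,0]
    - [0,0,0]
    - [0,0,0]
  jaw: [-1,-1,-1,-1,-1,-1]

```text
time: 27.2
eef_pos: [621.4, -187.2, 111.8]
ee_rot: [-3.141, -0.017, -0.002]
ft_force: [-0.3, -0.2, -0.0]
finger_gap: 1.0
```

```bash
python3 - <<'E'
from h import *
goto(620.5,-186.5,63,.012)
w=read_camera("wrist")[:,:,::-1]
cv2.imwrite("pics/w15.png",w)
E
```

```text
t 27.2 pos [ 621.4 -187.2  111.8] x [1.    0.011 0.001] y [ 0.011 -1.    -0.   ] z [ 0.001  0.    -1.   ] F [-0.3 -0.2 -0. ] gap 1.0 q [ 0.66  0.69 -0.6   1.66  0.46  0.94 -0.1 ]
rot [-0.    -0.001 -0.001] | off cm, new axes [-0.09 -0.07  4.88] | old axes [-0.1  -0.07  4.88]
```

View pics/w15.png

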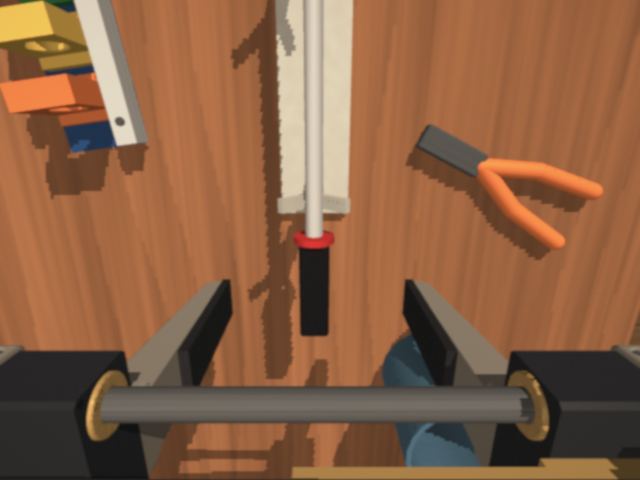

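Request:
drive_tool:
  offset:
    - [-0.1,-0.05,2]
    - [0,0,2]
    - [0,0,0.9]
    - [0,0,0]
    - [0,0,0]
  rotation:
    - [0,0,0]
    - [0,0,0]
    - [0,0,0]
    - [0,0,0]
    - [0,0,0]
  jaw: [-1,-1,-1,-1,-1]

```text
time: 27.75
eef_pos: [621.8, -187.5, 64.0]
ee_rot: [3.141, 0.015, 0.007]
ft_force: [-0.2, -0.0, 0.1]
finger_gap: 1.002
```

```bash
python3 - <<'E'
from h import *
goto(620.5,-186.5,63,.012)
E
```

```text
t 27.75 pos [ 621.8 -187.5   64. ] x [1.    0.01  0.004] y [ 0.01  -1.     0.001] z [ 0.004 -0.001 -1.   ] F [-0.2 -0.   0.1] gap 1.002 q [ 0.64  0.74 -0.56  1.68  0.5   0.86 -0.13]
rot [ 0.001 -0.004 -0.002] | off cm, new axes [-0.13 -0.1   0.1 ] | old axes [-0.13 -0.1   0.1 ]
```

Request:
drive_tool:
  offset:
    - [-0.13,-0.1,0.1]
    - [0,0,0]
    - [0,0,0]
    - [0,0,0]
    - [0,0,0]
    - [0,0,0]
    - [0,0,0]
    - [0,0,0]
    - [0,0,0]
    - [0,0,0]
    - [0,0,0]
    - [0,0,0]
  rotation:
    - [0,-0.004,0]
    - [0,0,0]
    - [0,0,0]
    - [0,0,0]
    - [0,0,0]
    - [0,0,0]
    - [0,0,0]
    - [0,0,0]
    - [0,0,0]
    - [0,0,0]
    - [0,0,0]
    - [0,0,0]
  jaw: [1,1,1,1,1,1,1,1,1,1,1,1]

```text
time: 28.95
eef_pos: [619.5, -186.4, 61.2]
ee_rot: [3.141, 0.016, -0.003]
ft_force: [-0.4, 0.9, -0.8]
finger_gap: 0.191
```

Request:
drive_tool:
  offset:
    - [0,0,0]
    - [0,0,0]
    - [0,0,0]
    - [0,0,0]
  rotation:
    - [0,0,0]
    - [0,0,0]
    - [0,0,0]
    - [0,0,0]
  jaw: [1,1,1,1]

```text
time: 29.35
eef_pos: [619.4, -186.4, 61.2]
ee_rot: [3.141, 0.016, -0.003]
ft_force: [-0.6, 1.0, 0.0]
finger_gap: 0.193
```

```bash
python3 - <<'E'
from h import *
x,y=jigw(-0.5,-340)
goto(x,y,170,.1434)
E
```

```text
t 29.35 pos [ 619.4 -186.4   61.2] x [ 1.     0.01  -0.002] y [ 0.01 -1.    0.  ] z [-0.002 -0.    -1.   ] F [-0.6  1.   0. ] gap 0.193 q [ 0.63  0.75 -0.56  1.69  0.5   0.86 -0.13]
rot [ 0.     0.002 -0.133] | off cm, new axes [-14.49  16.11 -10.88] | old axes [-12.23  17.9  -10.85]
```

Request:
drive_tool:
  offset:
    - [0,0,-1]
    - [0,0,-2.5]
    - [0,0,-3.5]
    - [0,0,-3.8]
    - [0,0,0]
    - [0,0,0]
  rotation:
    - [0,0,0]
    - [0,0,0]
    - [0,0,0]
    - [0,0,0]
    - [0,0,0]
    - [0,0,0]
  jaw: [1,1,1,1,1,1]

```text
time: 29.95
eef_pos: [620.0, -186.6, 170.6]
ee_rot: [3.14, 0.015, -0.0]
ft_force: [-0.8, -1.0, -1.2]
finger_gap: 0.191
```

```bash
python3 - <<'E'
from h import *
st()
x,y=jigw(-0.5,-340)
goto(x,y,170,.1434)
for n in("wrist","side","scene"):
    cv2.imwrite(f"pics/{n}16.png",read_camera(n)[:,:,::-1])
a=cv2.imread("pics/scene16.png")[130:350,180:460]; b=cv2.imread("pics/side16.png")[100:320,250:500]
cv2.imwrite("pics/c16.png",cv2.resize(a,None,fx=2.7,fy=2.7,interpolation=cv2.INTER_CUBIC))
cv2.imwrite("pics/s16.png",cv2.resize(b,None,fx=2.7,fy=2.7,interpolation=cv2.INTER_CUBIC))
E
```

```text
t 29.95 pos [ 620.  -186.6  170.6] x [ 1.    0.01 -0.  ] y [ 0.01  -1.     0.002] z [-0.    -0.002 -1.   ] F [-0.8 -1.  -1.2] gap 0.191 q [ 0.68  0.62 -0.63  1.63  0.41  1.03 -0.07]
t 29.95 pos [ 620.  -186.6  170.6] x [ 1.    0.01 -0.  ] y [ 0.01  -1.     0.002] z [-0.    -0.002 -1.   ] F [-0.8 -1.  -1.2] gap 0.191 q [ 0.68  0.62 -0.63  1.63  0.41  1.03 -0.07]
rot [ 0.002  0.    -0.134] | off cm, new axes [-14.54  16.08   0.06] | old axes [-12.27  17.88   0.09]
```

View pics/c16.png

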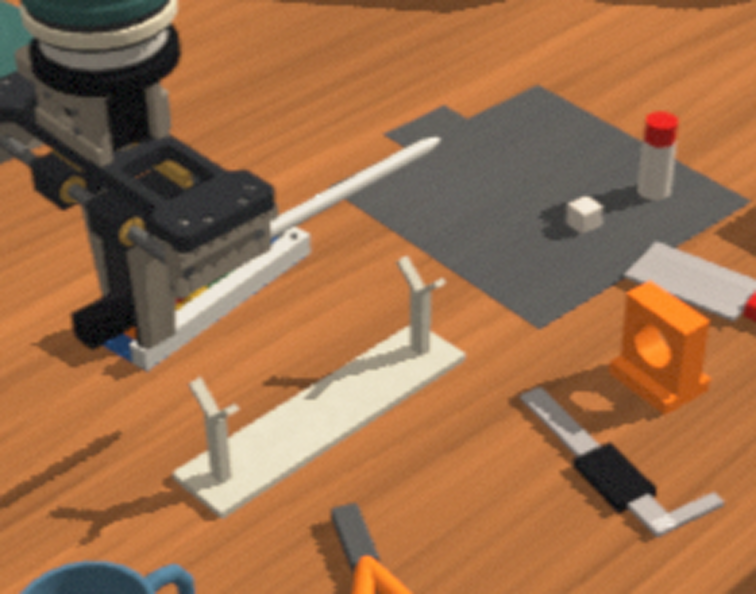

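View pics/s16.png

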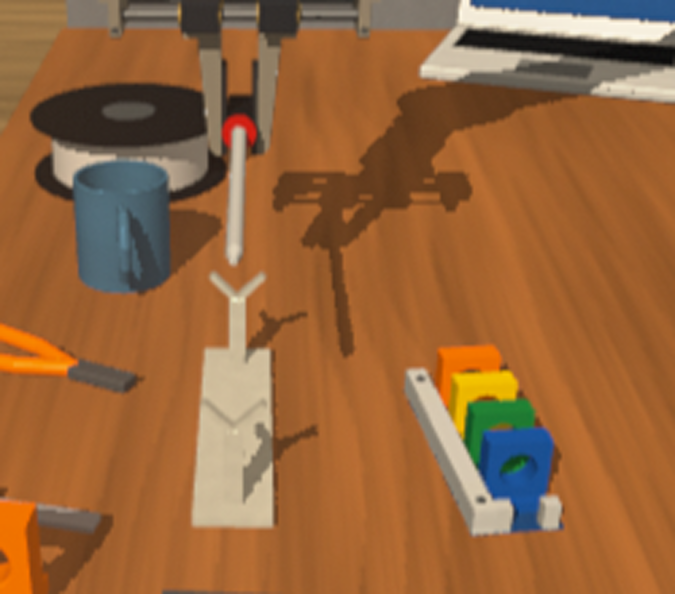

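View pics/wrist16.png

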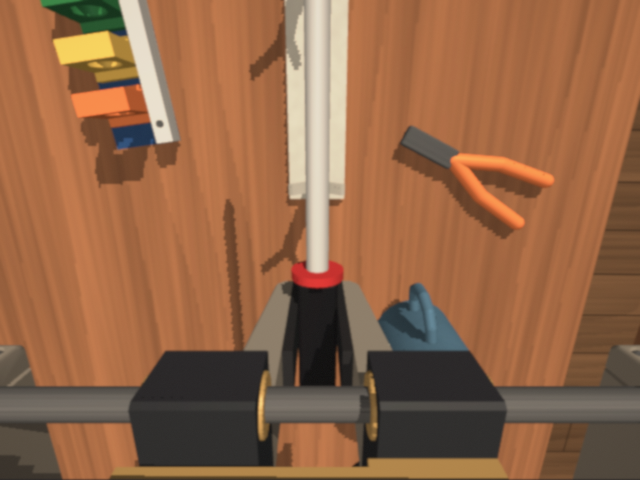

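```bash
python3 - <<'E'
from h import *
s=2.7
f=lambda u,v:((u+.5)/s-.5+180,(v+.5)/s-.5+130); g=lambda u,v:((u+.5)/s-.5+250,(v+.5)/s-.5+100)
print(tri("scene",f(438,141),"side",g(234,264)))
print("expected level tip",620-.010*237, -186.6+237,177.4)
for p in ((617.6,50,177),(617.6,50,171)): print((np.array(proj("scene",p))-(180,130))*s,(np.array(proj("side",p))-(250,100))*s)
E
```

```text
(array([615.78458918,  54.87855426, 173.88083432]), np.float64(1.7051689946888815))
expected level tip 617.63 50.400000000000006 177.4
[432.78504712 139.17031501] [228.88243411 255.1650048 ]
[432.69470585 146.99240762] [228.86027951 265.12822253]
```

```bash
python3 - <<'E'
from h import *
# side s13 (scale2.7? crop 180,290), scene c13 (2.8, 130,190), rod seated
s=2.7;g=lambda u,v:((u+.5)/s-.5+290,(v+.5)/s-.5+180)
q=2.8;f=lambda u,v:((u+.5)/q-.5+190,(v+.5)/q-.5+130)
print(tri("scene",f(425,283),"side",g(126,210)))
E
```

```text
(array([616.39723336,  53.50088157,  67.90915266]), np.float64(3.941545011014106))
```

Request:
drive_tool:
  offset:
    - [0,0,0]
    - [-2.42,2.68,0]
    - [-2.42,2.68,0]
    - [-2.42,2.68,0]
    - [-2.42,2.68,0]
    - [-2.42,2.68,0]
    - [-2.42,2.68,0]
    - [0,0,3]
    - [0,0,3]
    - [0,0,0]
    - [0,0,0]
    - [0,0,0]
  rotation:
    - [0,0,-0.134]
    - [0,0,0]
    - [0,0,0]
    - [0,0,0]
    - [0,0,0]
    - [0,0,0]
    - [0,0,0]
    - [0,0,0]
    - [0,0,0]
    - [0,0,0]
    - [0,0,0]
    - [0,0,0]
  jaw: [1,1,1,1,1,1,1,1,1,1,1,1]

```text
time: 31.3
eef_pos: [500.0, -366.2, 110.7]
ee_rot: [3.132, 0.227, -0.001]
ft_force: [-0.0, 0.2, -0.6]
finger_gap: 0.189
```

```bash
python3 - <<'E'
from h import *
x,y=jigw(-0.5,-340)
goto(x,y,110,.1434)
for n in("wrist","side","scene"):
    cv2.imwrite(f"pics/{n}17.png",read_camera(n)[:,:,::-1])
a=cv2.imread("pics/scene17.png")[180:380,120:330]; b=cv2.imread("pics/side17.png")[120:320,350:500]
cv2.imwrite("pics/c17.png",cv2.resize(a,None,fx=3,fy=3,interpolation=cv2.INTER_CUBIC))
cv2.imwrite("pics/s17.png",cv2.resize(b,None,fx=3,fy=3,interpolation=cv2.INTER_CUBIC))
E
```

```text
t 31.3 pos [ 500.  -366.2  110.7] x [ 0.99   0.144 -0.001] y [ 0.144 -0.99   0.001] z [-0.    -0.001 -1.   ] F [-0.   0.2 -0.6] gap 0.189 q [ 1.03  0.65 -0.62  1.74  0.47  0.9   0.35]
rot [0.001 0.001 0.001] | off cm, new axes [-0.09  0.02  0.07] | old axes [-0.09  0.02  0.07]
```

View pics/c17.png

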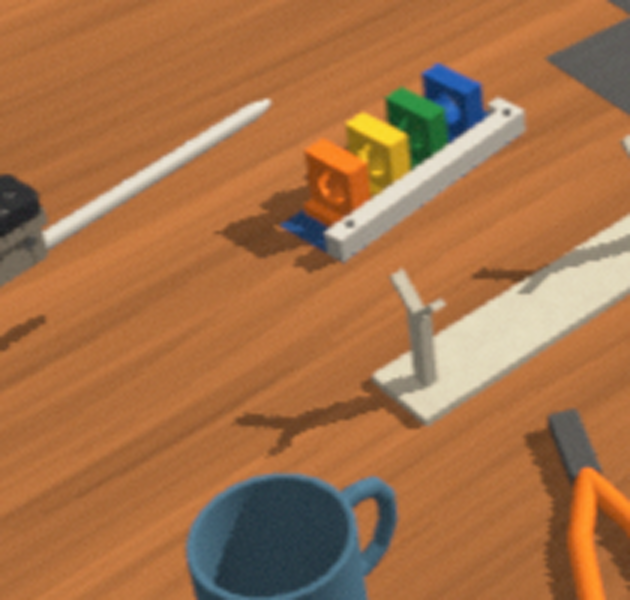

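View pics/s17.png

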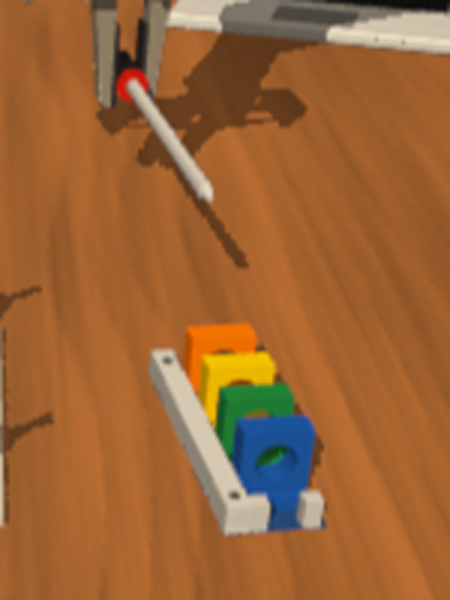

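View pics/wrist17.png

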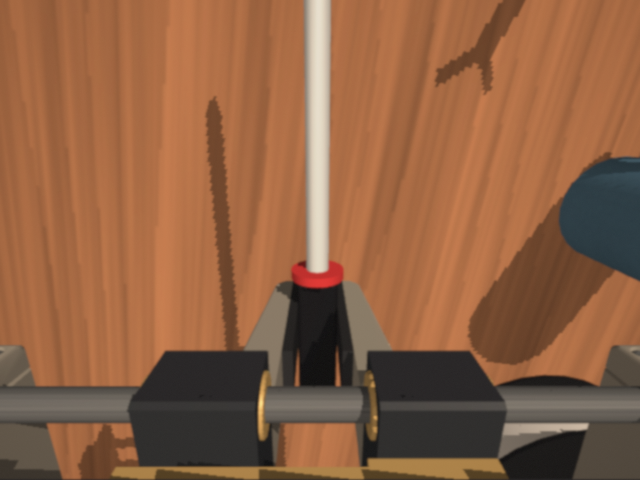

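```bash
python3 - <<'E'
from h import *
s=3
f=lambda u,v:((u+.5)/s-.5+120,(v+.5)/s-.5+180); g=lambda u,v:((u+.5)/s-.5+350,(v+.5)/s-.5+120)
p,e=tri("scene",f(267,103),"side",g(208,195)); print(p,e)
th=.1434;Q=np.array([[np.cos(th),np.sin(th)],[-np.sin(th),np.cos(th)]])
print("jig",Q@(p[:2]-(451,-30)),"tcp jig",Q@(np.array([500,-366.2])-(451,-30)))
# bore centre seen: blue bore in side at plate far face
print([ (np.array(proj("side",(*jigw(-.5,y),28)))-(350,120))*3 for y in (62,52)])
E
```

```text
[ 466.1883124  -129.21845734  118.11170604] 1.1605852458033388
jig [   0.85320284 -100.37060902] tcp jig [   0.45103763 -339.75172783]
[array([272.1392787 , 460.11197752]), array([266.64178671, 450.20327639])]
```

Request:
drive_tool:
  offset:
    - [-0.1,0,3]
    - [0,0,3]
    - [0,0,2]
    - [0,0,0.95]
    - [0,0,0]
    - [0,0,0]
    - [0,0,0]
  rotation:
    - [0,0,0]
    - [0,0,0]
    - [0,0,0]
    - [0,0,0]
    - [0,0,0]
    - [0,0,0]
    - [0,0,0]
  jaw: [1,1,1,1,1,1,1]

```text
time: 32.15
eef_pos: [498.7, -367.1, 21.5]
ee_rot: [3.132, 0.226, -0.0]
ft_force: [0.2, -0.6, -1.1]
finger_gap: 0.195
```

```bash
python3 - <<'E'
from h import *
x,y=jigw(-0.6,-340)
goto(x,y,21.2,.1434)
for n in("wrist","side","scene"):
    cv2.imwrite(f"pics/{n}18.png",read_camera(n)[:,:,::-1])
a=cv2.imread("pics/scene18.png")[180:340,120:330]; b=cv2.imread("pics/side18.png")[120:320,350:500]
cv2.imwrite("pics/c18.png",cv2.resize(a,None,fx=3.6,fy=3.6,interpolation=cv2.INTER_CUBIC))
cv2.imwrite("pics/s18.png",cv2.resize(b,None,fx=3,fy=3,interpolation=cv2.INTER_CUBIC))
E
```

```text
t 32.15 pos [ 498.7 -367.1   21.5] x [ 0.99   0.143 -0.   ] y [ 0.143 -0.99   0.002] z [ 0.    -0.002 -1.   ] F [ 0.2 -0.6 -1.1] gap 0.195 q [ 0.98  0.77 -0.55  1.77  0.55  0.76  0.29]
rot [0.002 0.    0.   ] | off cm, new axes [ 0.04 -0.04  0.03] | old axes [ 0.04 -0.04  0.03]
```

View pics/c18.png

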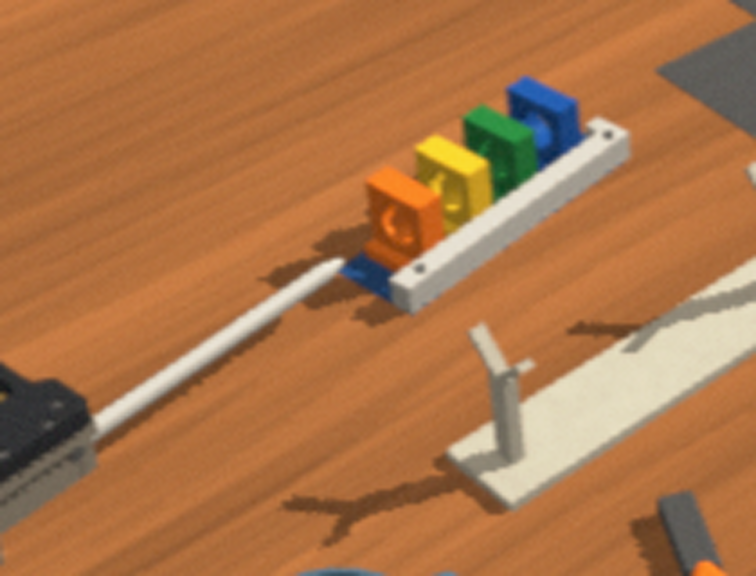

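View pics/s18.png

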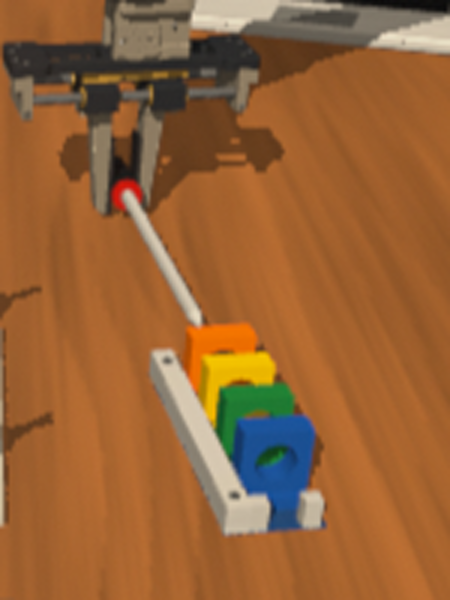

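View pics/wrist18.png

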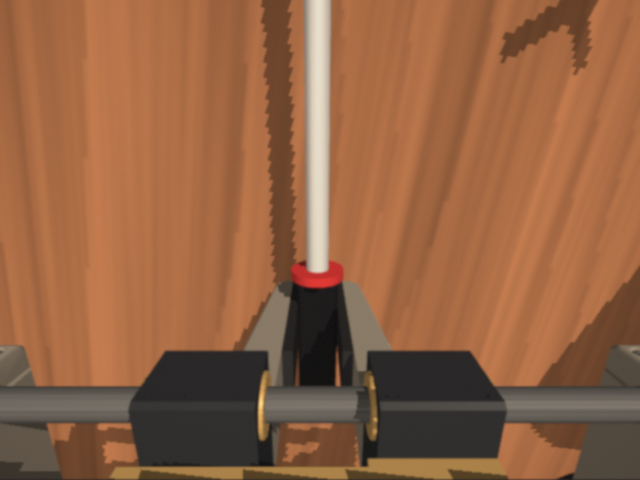

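```bash
python3 - <<'E'
from h import *
pr=lambda jy,z:((np.array(proj("scene",(*jigw(-.6,jy),z)))-(120,180))*3.6).round(0)
print("tip pred",pr(-103,28),pr(-101,28),"obs (340,263)","orange bore front",pr(-63,28), "yellow",pr(-28,28))
ps=lambda jy,z:((np.array(proj("side",(*jigw(-.6,jy),z)))-(350,120))*3).round(0)
print("side collar",ps(-318,28),"shaft -200",ps(-200,28),"blue bore",ps(61,28))
p,e=tri("scene",(120+340/3.6-.4,180+263/3.6-.4),"side",(350+ps(-103,28)[0]/3,120+ps(-103,28)[1]/3));print(onz("scene",(120+340.5/3.6-.5,180+263.5/3.6-.5),28))
E
```

```text
tip pred [335. 263.] [337. 261.] obs (340,263) orange bore front [390. 225.] yellow [437. 193.]
side collar [124. 192.] shaft -200 [159. 257.] blue bore [272. 459.]
[ 465.76659677 -129.91731645   28.        ]
```

Request:
drive_tool:
  offset:
    - [0,-1,0]
    - [0,-1,0]
    - [0,-1,0]
    - [0,-1,0]
    - [0,-1,0]
    - [0,-1,0]
    - [0,0,0]
  rotation:
    - [0.002,0,0]
    - [0,0,0]
    - [0,0,0]
    - [0,0,0]
    - [0,0,0]
    - [0,0,0]
    - [0,0,0]
  jaw: [1,1,1,1,1,1,1]

```text
time: 33.0
eef_pos: [489.2, -305.1, 20.2]
ee_rot: [-3.131, -0.23, 0.004]
ft_force: [-0.0, 0.2, -1.0]
finger_gap: 0.192
```

```bash
python3 - <<'E'
from h import *
x,y=jigw(-0.6,-280)
goto(x,y,21.2,.1434)
for n in("side","scene"):
    cv2.imwrite(f"pics/{n}19.png",read_camera(n)[:,:,::-1])
a=cv2.imread("pics/scene19.png")[180:330,170:330]; b=cv2.imread("pics/side19.png")[190:310,390:470]
cv2.imwrite("pics/cs19.png",np.hstack([cv2.resize(a,(480,450),interpolation=cv2.INTER_CUBIC),cv2.resize(b,(300,450),interpolation=cv2.INTER_CUBIC)]))
E
```

```text
t 33.0 pos [ 489.2 -305.1   20.2] x [ 0.989  0.146 -0.002] y [ 0.146 -0.989 -0.003] z [-0.003  0.002 -1.   ] F [-0.   0.2 -1. ] gap 0.192 q [ 0.92  0.72 -0.55  1.88  0.56  0.71  0.19]
rot [-0.003  0.002  0.003] | off cm, new axes [ 0.09  0.23 -0.1 ] | old axes [ 0.09  0.23 -0.1 ]
```

View pics/cs19.png

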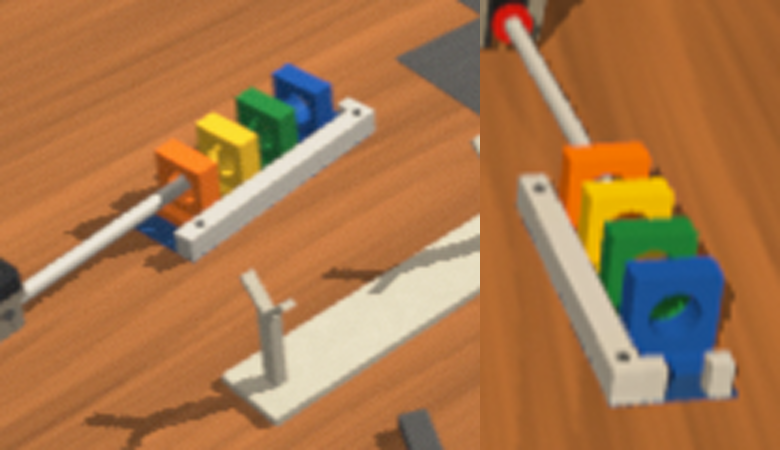

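Request:
drive_tool:
  offset:
    - [0.08,-0.8,-0.08]
    - [0,-1,0]
    - [0,-1,0]
    - [0,-1,0]
    - [0,-1,0]
    - [0,-1,0]
    - [0,-1,0]
    - [0,0,0]
  rotation:
    - [-0.003,0.002,0.002]
    - [0,0,0]
    - [0,0,0]
    - [0,0,0]
    - [0,0,0]
    - [0,0,0]
    - [0,0,0]
    - [0,0,0]
  jaw: [1,1,1,1,1,1,1,1]

```text
time: 33.9
eef_pos: [480.2, -237.8, 20.9]
ee_rot: [3.133, 0.227, -0.0]
ft_force: [-0.9, 0.8, 0.7]
finger_gap: 0.194
```

```bash
python3 - <<'E'
from h import *
x,y=jigw(-0.6,-209)
goto(x,y,21.2,.1434)
for n in("side","scene"):
    cv2.imwrite(f"pics/{n}20.png",read_camera(n)[:,:,::-1])
a=cv2.imread("pics/scene20.png")[180:330,170:330]; b=cv2.imread("pics/side20.png")[190:310,390:470]
cv2.imwrite("pics/cs20.png",np.hstack([cv2.resize(a,(480,450),interpolation=cv2.INTER_CUBIC),cv2.resize(b,(300,450),interpolation=cv2.INTER_CUBIC)]))
E
```

```text
t 33.9 pos [ 480.2 -237.8   20.9] x [ 0.99   0.144 -0.   ] y [ 0.144 -0.99   0.   ] z [-0. -0. -1.] F [-0.9  0.8  0.7] gap 0.194 q [ 0.83  0.67 -0.55  1.98  0.56  0.65  0.06]
rot [0.    0.    0.001] | off cm, new axes [ 0.02 -0.09 -0.03] | old axes [ 0.02 -0.09 -0.03]
```

View pics/cs20.png

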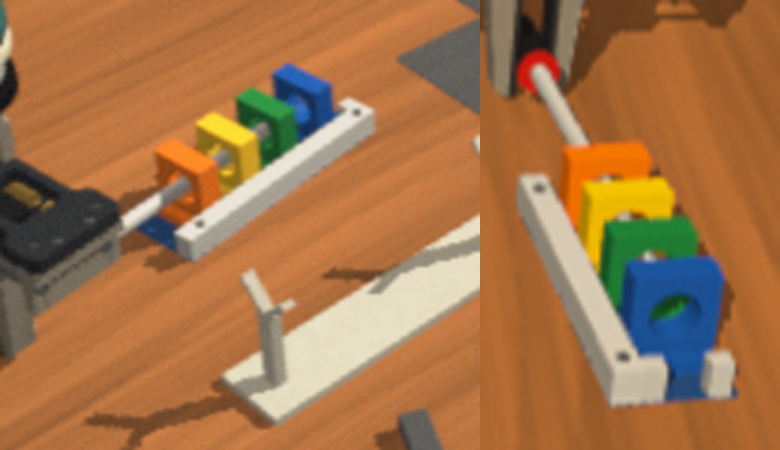

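Request:
drive_tool:
  offset:
    - [0.03,-0.9,0]
    - [0,-1,0]
    - [0,-1,0]
    - [0,-1,0]
    - [0,-1,0]
    - [0,-1,0]
    - [0,-1,0]
    - [0,-0.8,0]
    - [0,0,0]
    - [0,0,0]
    - [0,0,0]
  rotation:
    - [0,0,0]
    - [0,0,0]
    - [0,0,0]
    - [0,0,0]
    - [0,0,0]
    - [0,0,0]
    - [0,0,0]
    - [0,0,0]
    - [0,0,0]
    - [0,0,0]
    - [0,0,0]
  jaw: [1,1,1,1,1,1,1,1,1,1,1]

```text
time: 35.1
eef_pos: [469.8, -164.0, 20.8]
ee_rot: [3.132, 0.221, 0.0]
ft_force: [1.3, 0.1, -0.6]
finger_gap: 0.19
```

```bash
python3 - <<'E'
from h import *
x,y=jigw(-0.6,-132)
goto(x,y,21.2,.1434)
for n in("side","scene","wrist"):
    cv2.imwrite(f"pics/{n}21.png",read_camera(n)[:,:,::-1])
a=cv2.imread("pics/scene21.png")[180:330,170:330]; b=cv2.imread("pics/side21.png")[190:310,390:470]
cv2.imwrite("pics/cs21.png",np.hstack([cv2.resize(a,(480,450),interpolation=cv2.INTER_CUBIC),cv2.resize(b,(300,450),interpolation=cv2.INTER_CUBIC)]))
E
```

```text
t 35.1 pos [ 469.8 -164.    20.8] x [0.99  0.141 0.   ] y [ 0.141 -0.99   0.001] z [ 0.    -0.001 -1.   ] F [ 1.3  0.1 -0.6] gap 0.19 q [ 0.71  0.62 -0.54  2.07  0.57  0.6  -0.09]
rot [ 0.001 -0.    -0.002] | off cm, new axes [-0.   -0.33 -0.04] | old axes [-0.   -0.33 -0.04]
```

View pics/cs21.png

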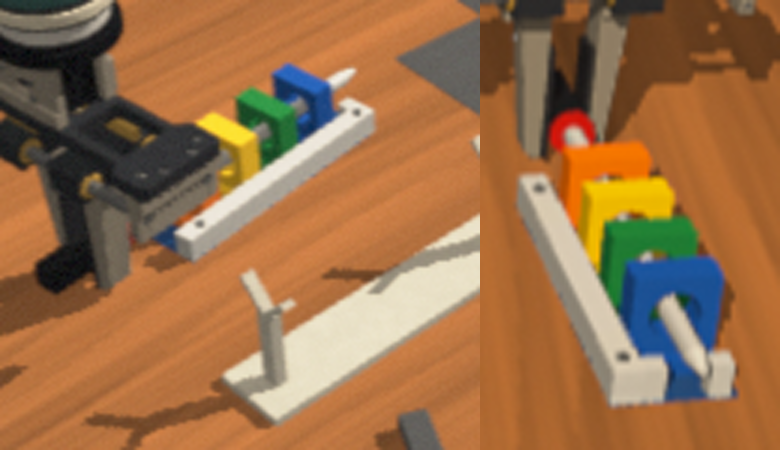

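View pics/wrist21.png

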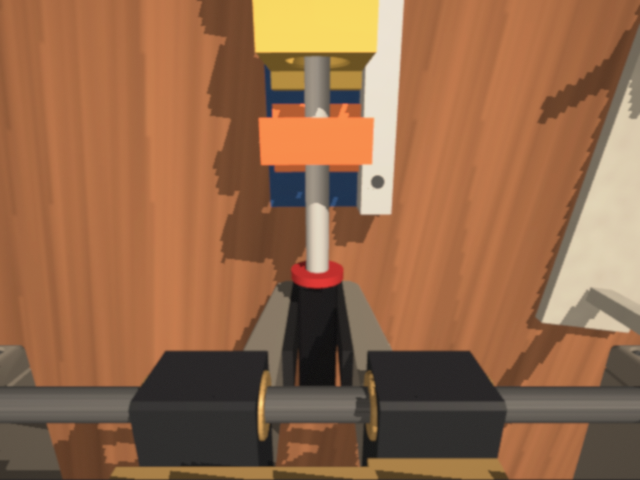

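Request:
drive_tool:
  offset:
    - [0,0,-0.5]
    - [0,0,-0.5]
    - [0,0,-0.5]
    - [0,0,-0.5]
    - [0,0,-0.5]
    - [0,0,-0.5]
    - [0,0,0]
    - [0,0,0]
    - [0,0,0]
  rotation:
    - [0,0,0]
    - [0,0,0]
    - [0,0,0]
    - [0,0,0]
    - [0,0,0]
    - [0,0,0]
    - [0,0,0]
    - [0,0,0]
    - [0,0,0]
  jaw: [1,1,1,1,1,1,1,1,1]

```text
time: 36.15
eef_pos: [469.5, -163.4, 50.6]
ee_rot: [3.133, 0.223, -0.001]
ft_force: [-0.0, 0.7, -1.9]
finger_gap: 0.191
```

```bash
python3 - <<'E'
from h import *
st()
for n in("side","scene","wrist"):
    cv2.imwrite(f"pics/{n}22.png",read_camera(n)[:,:,::-1])
a=cv2.imread("pics/scene22.png")[170:320,170:330]; b=cv2.imread("pics/side22.png")[180:300,390:470]
cv2.imwrite("pics/cs22.png",np.hstack([cv2.resize(a,(480,450),interpolation=cv2.INTER_CUBIC),cv2.resize(b,(300,450),interpolation=cv2.INTER_CUBIC)]))
E
```

```text
t 36.15 pos [ 469.5 -163.4   50.6] x [ 0.99   0.141 -0.   ] y [ 0.141 -0.99   0.001] z [-0.    -0.001 -1.   ] F [-0.   0.7 -1.9] gap 0.191 q [ 0.75  0.58 -0.59  2.06  0.52  0.65 -0.05]
```

View pics/cs22.png

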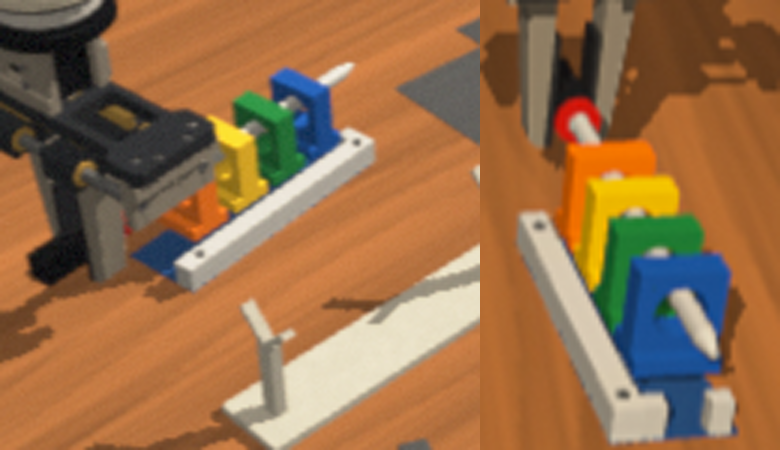

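View pics/wrist22.png

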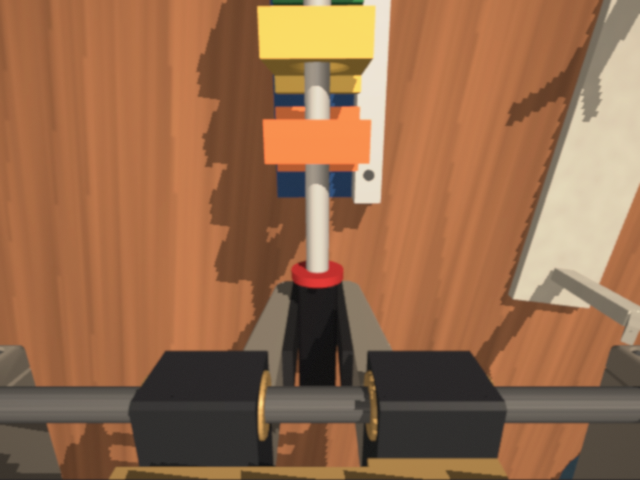

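Request:
drive_tool:
  offset:
    - [0,0,-1]
    - [0,0,-1.5]
    - [0,0,-1.5]
    - [0,0,-1.5]
    - [0,0,-1.5]
    - [0,0,-1.5]
    - [0,0,-1]
    - [0,0,-0.5]
    - [0,0,0]
    - [0,0,0]
  rotation:
    - [0,0,0]
    - [0,0,0]
    - [0,0,0]
    - [0,0,0]
    - [0,0,0]
    - [0,0,0]
    - [0,0,0]
    - [0,0,0]
    - [0,0,0]
    - [0,0,0]
  jaw: [1,1,1,1,1,1,1,1,1,1]

```text
time: 37.3
eef_pos: [469.3, -163.4, 150.4]
ee_rot: [3.133, 0.222, -0.001]
ft_force: [-0.2, 0.2, -2.2]
finger_gap: 0.194
```

```bash
python3 - <<'E'
from h import *
goto(619.4,-186.4,150,.010)
for n in("side","scene","wrist"):
    cv2.imwrite(f"pics/{n}23.png",read_camera(n)[:,:,::-1])
a=cv2.imread("pics/scene23.png")[130:280,170:330]; b=cv2.imread("pics/side23.png")[120:240,390:470]
cv2.imwrite("pics/cs23.png",np.hstack([cv2.resize(a,(480,450),interpolation=cv2.INTER_CUBIC),cv2.resize(b,(300,450),interpolation=cv2.INTER_CUBIC)]))
E
```

```text
t 37.3 pos [ 469.3 -163.4  150.4] x [ 0.99   0.141 -0.001] y [ 0.141 -0.99   0.001] z [-0.001 -0.001 -1.   ] F [-0.2  0.2 -2.2] gap 0.194 q [ 0.85  0.42 -0.71  2.    0.36  0.84  0.08]
rot [0.001 0.001 0.132] | off cm, new axes [14.99  2.45  0.04] | old axes [14.54  4.4   0.03]
```

View pics/cs23.png

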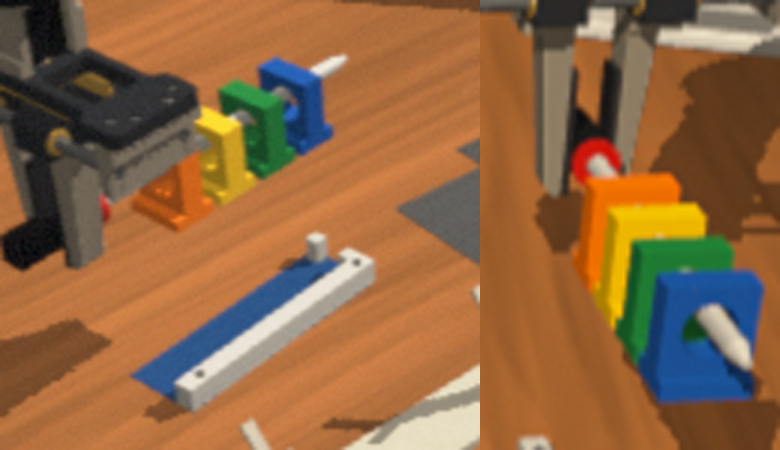

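Good. Now across to the stand, gently.

Request:
drive_tool:
  offset:
    - [0.5,0.25,0]
    - [1,0.3,0]
    - [1.5,0.3,0]
    - [1.7,0.3,0]
    - [1.8,0.3,0]
    - [1.8,0.3,0]
    - [1.8,0.25,0]
    - [1.7,0.25,0]
    - [1.4,0.2,0]
    - [1,0.1,0]
    - [0.5,0,0]
    - [0,0,0]
  rotation:
    - [0,0,0.02]
    - [0,0,0.03]
    - [0,0,0.03]
    - [0,0,0.03]
    - [0,0,0.022]
    - [0,0,0]
    - [0,0,0]
    - [0,0,0]
    - [0,0,0]
    - [0,0,0]
    - [0,0,0]
    - [0,0,0]
  jaw: [1,1,1,1,1,1,1,1,1,1,1,1]

```text
time: 38.65
eef_pos: [618.1, -182.7, 150.4]
ee_rot: [3.141, 0.016, -0.0]
ft_force: [-0.4, -0.0, -1.9]
finger_gap: 0.191
```

Request:
drive_tool:
  offset:
    - [0,0,0]
    - [0,0,0]
    - [0,0,0]
  rotation:
    - [0,0,0]
    - [0,0,0]
    - [0,0,0]
  jaw: [1,1,1]

```text
time: 38.95
eef_pos: [617.4, -183.2, 151.0]
ee_rot: [3.14, 0.015, -0.0]
ft_force: [-0.1, 0.9, -1.8]
finger_gap: 0.193
```

```bash
python3 - <<'E'
from h import *
goto(619.4,-186.4,150,.010)
for n in("side","scene","wrist"):
    cv2.imwrite(f"pics/{n}24.png",read_camera(n)[:,:,::-1])
a=cv2.imread("pics/scene24.png")[140:340,200:400]; b=cv2.imread("pics/side24.png")[120:320,290:420]
cv2.imwrite("pics/cs24.png",np.hstack([cv2.resize(a,(480,480),interpolation=cv2.INTER_CUBIC),cv2.resize(b,(312,480),interpolation=cv2.INTER_CUBIC)]))
E
```

```text
t 38.95 pos [ 617.4 -183.2  151. ] x [ 1.    0.01 -0.  ] y [ 0.01  -1.     0.001] z [-0.    -0.001 -1.   ] F [-0.1  0.9 -1.8] gap 0.193 q [ 0.67  0.63 -0.61  1.65  0.42  0.99 -0.08]
rot [ 0.001  0.    -0.   ] | off cm, new axes [0.19 0.32 0.1 ] | old axes [0.19 0.32 0.1 ]
```

View pics/cs24.png

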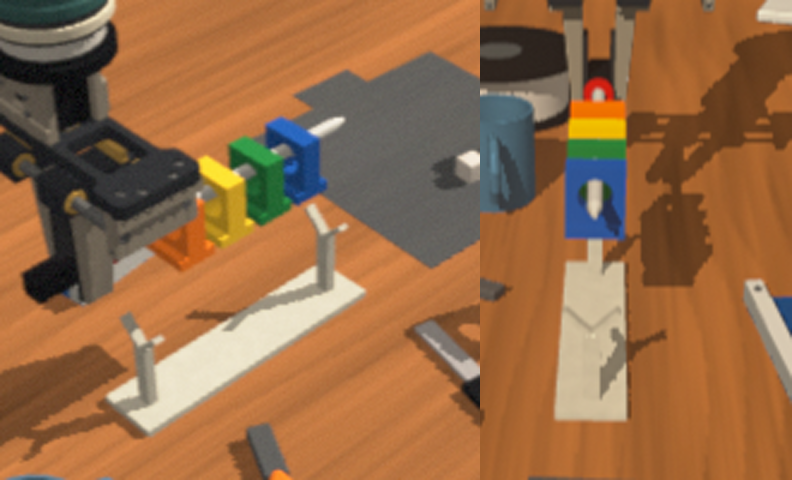

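View pics/wrist24.png

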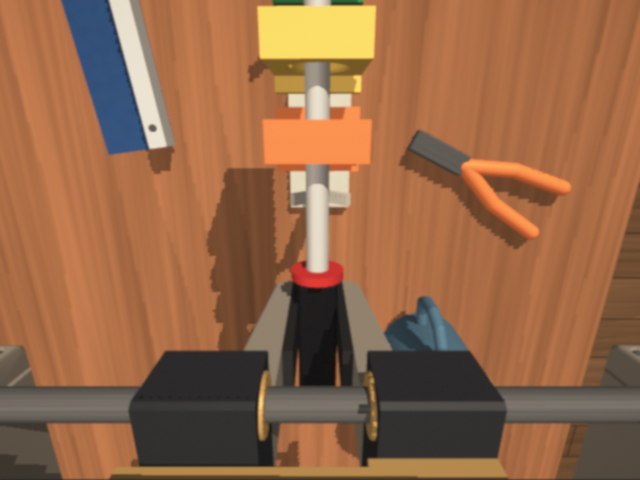

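Request:
drive_tool:
  offset:
    - [0.1,0.16,0]
    - [0.09,0.16,0]
    - [0,0,1]
    - [0,0,1.5]
    - [0,0,1.5]
    - [0,0,1.5]
    - [0,0,0.9]
    - [0,0,0]
    - [0,0,0]
    - [0,0,0]
  rotation:
    - [0,0,0]
    - [0,0,0]
    - [0,0,0]
    - [0,0,0]
    - [0,0,0]
    - [0,0,0]
    - [0,0,0]
    - [0,0,0]
    - [0,0,0]
    - [0,0,0]
  jaw: [1,1,1,1,1,1,1,1,1,1]

```text
time: 40.1
eef_pos: [620.4, -186.3, 87.6]
ee_rot: [3.14, 0.016, 0.002]
ft_force: [-0.2, -0.1, -1.9]
finger_gap: 0.19
```

```bash
python3 - <<'E'
from h import *
goto(619.4,-186.4,61.5,.010)
for n in("side","scene","wrist"):
    cv2.imwrite(f"pics/{n}25.png",read_camera(n)[:,:,::-1])
a=cv2.imread("pics/scene25.png")[160:340,200:380]; b=cv2.imread("pics/side25.png")[140:320,290:410]
cv2.imwrite("pics/cs25.png",np.hstack([cv2.resize(a,(480,480),interpolation=cv2.INTER_CUBIC),cv2.resize(b,(320,480),interpolation=cv2.INTER_CUBIC)]))
E
```

```text
t 40.1 pos [ 620.4 -186.3   87.6] x [1.    0.01  0.002] y [ 0.01  -1.     0.001] z [ 0.002 -0.001 -1.   ] F [-0.2 -0.1 -1.9] gap 0.19 q [ 0.64  0.71 -0.57  1.68  0.47  0.89 -0.11]
rot [ 0.001 -0.002  0.   ] | off cm, new axes [-0.1   0.01  2.61] | old axes [-0.1   0.01  2.61]
```

View pics/cs25.png

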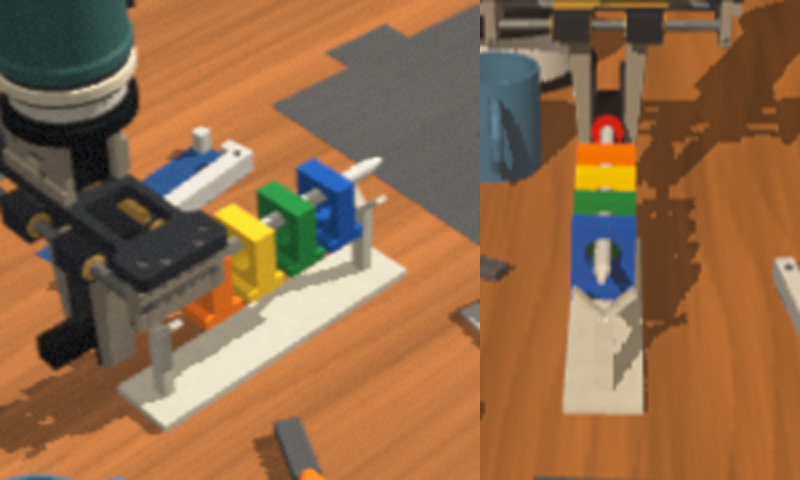

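Request:
drive_tool:
  offset:
    - [-0.1,0,0.6]
    - [0,0,0.7]
    - [0,0,0.6]
    - [0,0,0.4]
    - [0,0,0.2]
    - [0,0,0]
    - [0,0,0]
    - [0,0,0]
  rotation:
    - [0,0,0]
    - [0,0,0]
    - [0,0,0]
    - [0,0,0]
    - [0,0,0]
    - [0,0,0]
    - [0,0,0]
    - [0,0,0]
  jaw: [1,1,1,1,1,1,1,1]

```text
time: 41.05
eef_pos: [618.9, -186.2, 62.0]
ee_rot: [3.141, 0.015, 0.001]
ft_force: [-0.5, -0.0, -0.8]
finger_gap: 0.194
```

```bash
python3 - <<'E'
from h import *
goto(619.4,-186.4,61.2,.010)
for n in("side","scene","wrist"):
    cv2.imwrite(f"pics/{n}26.png",read_camera(n)[:,:,::-1])
a=cv2.imread("pics/scene26.png")[160:340,200:380]; b=cv2.imread("pics/side26.png")[140:320,290:410]
cv2.imwrite("pics/cs26.png",np.hstack([cv2.resize(a,(480,480),interpolation=cv2.INTER_CUBIC),cv2.resize(b,(320,480),interpolation=cv2.INTER_CUBIC)]))
E
```

```text
t 41.05 pos [ 618.9 -186.2   62. ] x [1.   0.01 0.  ] y [ 0.01  -1.     0.001] z [ 0.    -0.001 -1.   ] F [-0.5 -0.  -0.8] gap 0.194 q [ 0.63  0.74 -0.55  1.69  0.49  0.85 -0.13]
rot [ 0.001 -0.    -0.   ] | off cm, new axes [0.05 0.02 0.08] | old axes [0.05 0.02 0.08]
```

View pics/cs26.png

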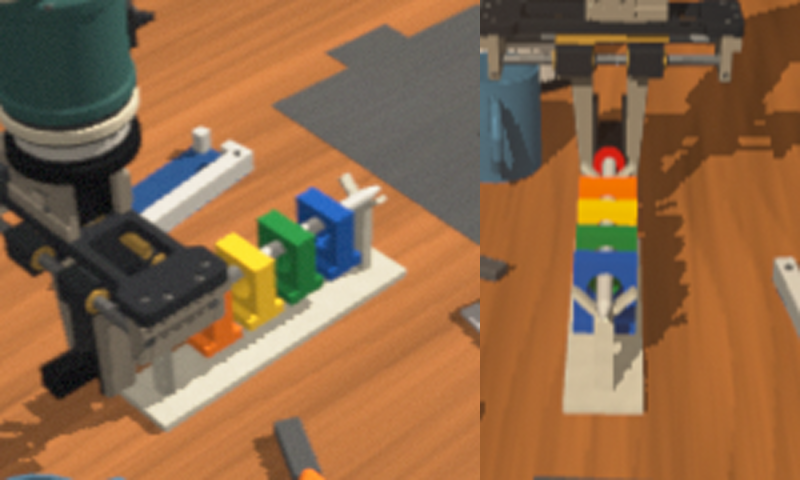

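View pics/wrist26.png

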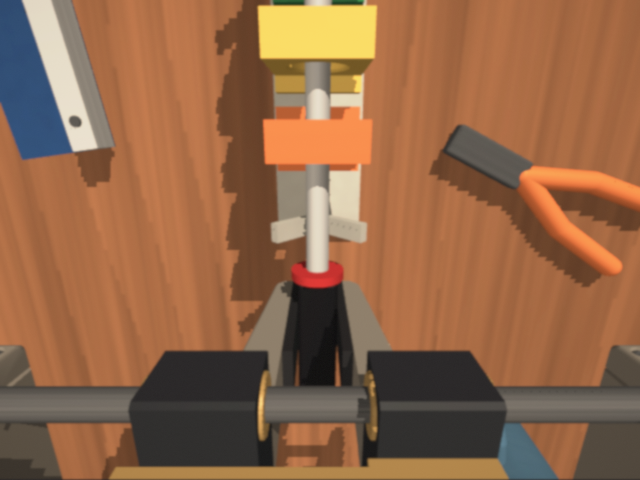

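Request:
drive_tool:
  offset:
    - [0.03,0,0.07]
    - [0,0,0]
    - [0,0,0]
  rotation:
    - [0,0,0]
    - [0,0,0]
    - [0,0,0]
  jaw: [1,1,1]

```text
time: 41.5
eef_pos: [619.3, -186.3, 61.3]
ee_rot: [3.14, 0.016, 0.001]
ft_force: [0.1, 0.6, 0.1]
finger_gap: 0.193
```

Request:
drive_tool:
  offset:
    - [0,0,0]
    - [0,0,0]
    - [0,0,0]
    - [0,0,0]
    - [0,0,0]
    - [0,0,0]
    - [0,0,0]
    - [0,0,0]
    - [0,0,-1]
    - [0,0,-2]
    - [0,0,-3]
    - [0,0,-4]
  rotation:
    - [0,0,0]
    - [0,0,0]
    - [0,0,0]
    - [0,0,0]
    - [0,0,0]
    - [0,0,0]
    - [0,0,0]
    - [0,0,0]
    - [0,0,0]
    - [0,0,0]
    - [0,0,0]
    - [0,0,0]
  jaw: [-0.2,-0.2,-0.2,-0.2,-0.2,-0.2,-0.2,-0.2,-0.2,-0.2,-0.2,-0.2]

```text
time: 42.7
eef_pos: [618.0, -186.0, 161.4]
ee_rot: [3.141, 0.016, -0.004]
ft_force: [1.1, -1.0, -0.5]
finger_gap: 0.601
```

Request:
drive_tool:
  offset:
    - [0,0,-4]
    - [0,2,-3]
    - [0,2,0]
    - [0,0,0]
    - [0,0,0]
    - [0,0,0]
  rotation:
    - [0,0,0]
    - [0,0,0]
    - [0,0,0]
    - [0,0,0]
    - [0,0,0]
    - [0,0,0]
  jaw: [-0.2,-0.2,-0.2,-0.2,-0.2,-0.2]

```text
time: 43.3
eef_pos: [619.1, -224.4, 230.5]
ee_rot: [-3.141, -0.018, 0.002]
ft_force: [0.7, 0.8, 1.1]
finger_gap: 0.602
```

```bash
python3 - <<'E'
from h import *
st()
for n in("side","scene","wrist"):
    cv2.imwrite(f"pics/{n}27.png",read_camera(n)[:,:,::-1])
a=cv2.imread("pics/scene27.png")[160:340,200:380]; b=cv2.imread("pics/side27.png")[140:320,290:410]
cv2.imwrite("pics/cs27.png",np.hstack([cv2.resize(a,(480,480),interpolation=cv2.INTER_CUBIC),cv2.resize(b,(320,480),interpolation=cv2.INTER_CUBIC)]))
E
```

```text
t 43.3 pos [ 619.1 -224.4  230.5] x [ 1.     0.012 -0.001] y [ 0.012 -1.    -0.   ] z [-0.001  0.    -1.   ] F [0.7 0.8 1.1] gap 0.602 q [ 0.74  0.57 -0.64  1.54  0.37  1.15  0.03]
```

View pics/cs27.png

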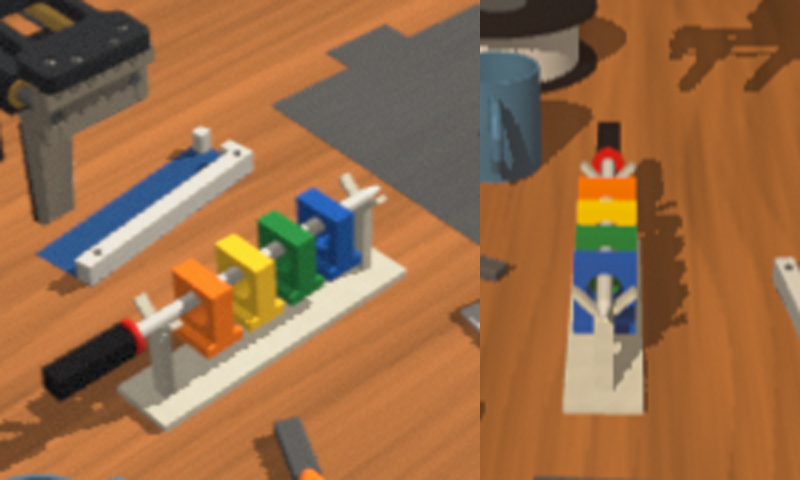

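View pics/wrist27.png

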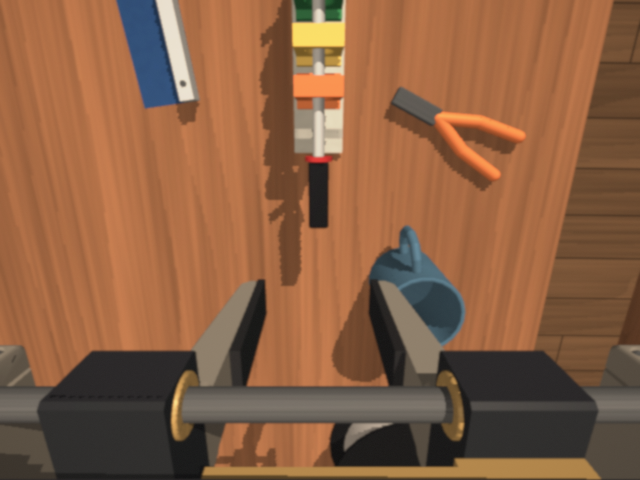

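```bash
python3 - <<'E'
from h import *
print("collar front",onz("wrist",(318,156),68).round(1),"handle rear",onz("wrist",(318,227.5),77).round(1))
b=cv2.imread("pics/side27.png");w0=cv2.imread("pics/side26.png")
# any motion between two looks now
i1=read_camera("scene").astype(int)[160:340,200:380]
for _ in range(10): i2=read_camera("scene")
print("change",np.abs(i1-i2.astype(int)[160:340,200:380]).mean())
o=arm.job_done(); print(o)
E
```

```text
collar front [ 620.  -162.9   68. ] handle rear [ 620.8 -225.8   77. ]
change 2.1868930041152264
the job is handed in; nothing more can be done
None
```

I set the four blocks (blue, green, yellow, orange) into the jig. They stood in one row, each pushed against the fence until I felt it touch. I then threaded the rod through all four bores, lifted the stack together, laid the rod back in both forks and handed the job in at about 44 s of the 210 s.

**In the jig:** a top view put the block centres within about 1 mm of the jig line and within about 0.001 rad of square, with no block knocked aside.

**On the stand:**
- The last pictures show the rod in both forks with the tip towards the stand's +y. All four blocks hang between the forks, clear of the bench, and the gripper is well away.
- The collar measured at (620.0, -162.9) mm. It was at about (620.2, -164.5) mm at the start, so it is back within about 2 mm.

**Less certain points:**
- Two readings of the rod tip while carrying the empty rod disagreed by about 3 mm in height. It still threaded without pushing any block.
- The last at-rest check compared two pictures and gave a mean change of 2.2 grey levels. I took that as image noise, but did not compare it with a known still scene, so I did not strictly prove the stack was at rest.
- I saw no bystander move, but I did not measure their positions at the end.

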